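# Snap the hose clip shut on the fume extractor nozzle

### The arm

A 7-joint arm with a two-finger parallel gripper is mounted at the origin on a cart in front of the work surface, level with it; the furniture and walls round the work are solid. World frame = base frame: x ahead of the robot, y to its left, z up, the work surface at z = 0. Lengths are in m, angles in rad, forces in N, time in s.
With the tool pointing down it reaches from about 0.35 to 0.9 m from the base axis. Payload 7.2 kg.
Tool frame: the origin (TCP) lies where the fingers leave the gripper's body, on its centre line; the fingertips stand 73 mm ahead of it and the grasp point (between the pads) lies 54 mm ahead of it; z points along the fingers, y is the line along which they close (so a half turn about z gives the same grasp; the last joint's range is limited). The gripper opens to 85 mm and grips with 20 to 120 N. Pads are 22 mm wide; open, the fingers measure 114 mm over their backs; the gripper's body (76 mm by 85 mm) begins 54 mm behind the grasp point. The pads swing forward as they close: fully open they stand 13 mm farther back than shut.
Start: joints at [-1.237, 0.411, -0.013, 1.596, 0.006, 1.134, -0.082], TCP at [0.244, 0.575, 0.304] pointing down, gripper open.
Joint ranges: [-2.95, 2.95], [-0.29, 1.99], [-1.47, 1.44], [0.14, 2.54], [-1.03, 4.17], [0.13, 1.85], [-2.86, 2.86]. Speed limits (rad/s): [2.39, 2.39, 3.01, 3.01, 3.14, 3.14, 3.14].

### API

Orientations are given as [roll, pitch, yaw] about the fixed x, y, z axes, in that order (R = Rz(yaw) Ry(pitch) Rx(roll)).
In Python, from rig import env, vision, order gives the robot as it stands.
- The arm moves only by the tool drive_tool, never from a script. Its argument "increments" is a list of rows, each a list of 4 numbers: the shift along the tool's x, y, z in mm, then the turn about the tool's z in degrees. In form: [[x, y, z, twist], ...]. A call has exactly 5 rows; each row is the pose to reach, as a shift and turn from the pose commanded when the call began, along the tool's axes at that moment; what a row does not reach only later rows make up. A row lasts 1/8 s, in which the tool goes at most 62.5 mm and 10.7 degrees, less where a joint would pass 70% of its speed; a pose out of reach is approached as far as the arm can. A call with a gripper value outside its range is refused whole. "hand" is the opening in per cent of the stroke, from 0 (shut) to 100 (fully open), set as the call begins (left out, the last holds). The fingers move at their own pace and stop on an object; the grip force is fixed at half the most. Time passes only in rows, so rows that repeat a pose let the fingers close, or fill a call up. It gives the time, the measured TCP pose, the force, the opening and the grip force at its end, in the units of the state.
- env.get_obs(): the state, without advancing time (a new reading comes with each control period).
- vision.snapshot(name): name is "side" or "top" or "wrist"; returns a dict with "img" (384x512x3 uint8, red, green, blue), "camera_matrix" (3x3 intrinsics, pixels), "k1" (the pictures are not rectified: a ray, as slopes to the right and down, at radius r is drawn at 1 + k1 r^2 times it, then the intrinsics apply), "camera_from_world" (4x4, takes a point from world to camera coordinates). Camera axes: x right, y down, z forward; pixel columns grow to the right and rows downward; lengths in m; the calibration is good to about 2 mm. A picture is of the moment at which its call begins. There is no depth.
- order.close_job(): hands the job in; it is judged then, once.
The state is a dict: "time": time; "joint_pos": joint angles; "joint_velocities": joint speeds; "tau": joint torques, N m; "tool_pos": TCP position; "tcp_rot": TCP orientation; "force": force on the tool from outside, world axes, zero at the start; "moment": the same for the moment, N m; "finger_gap": opening from 0.0 (shut) to 1.0 (fully open); "grip_force": force on a finger pad.
Only numpy, scipy, OpenCV 4.12 (cv2) and the standard library are available. Lean on these libraries where they do the work, as an engineer would, in place of code of your own. Each camera call takes 0.05 s, during which the arm holds its last target. There are 200 camera calls.

### The job

The nozzle has been pushed onto the fume extractor, but its nylon hose clip is still open. Take the orange pliers off the blue mat, put their jaws over the clip's two ears and squeeze gently just until the clip snaps shut, without crushing it; then set the pliers down flat on the blue mat and leave them there. Close the clip with the pliers only, and do not move the phone, the dropper bottle or the solder spool.

Things in the scene. Friction and masses are not known exactly. Their poses are not given: they have to be found in the camera images.
- pliers: sprung hose clip pliers, 181 mm long, 14 mm thick, lying flat: steel jaws, orange handles, about 120 g. Origin: middle of the rivet, half-way up (7 mm above their underside). x points to the jaw tips (62 mm ahead), y left, z up. These axes turn with the half that has the left jaw: with the handles squeezed, the pliers' middle line is turned by +pliers_half/2 about z from this x
- pliers_grip (a point): point between the orange handles, 84 mm behind the rivet, half-way up, about 10 mm behind the balance point: take the pliers here, one finger outside each handle. Open, the bowed handles measure 62 mm over their outsides here; each is 14 mm high and 8.5 mm wide. Squeezed to 54 mm they carry well and the jaws still pass over the open ears
- pliers_jaws (a point): point between the jaws of the open pliers, 52 mm ahead of the rivet, half-way up. The jaws are 9 mm high, 8 mm wide; open, they stand about 25 mm apart here and 28 mm at the tips
- pliers_half (a joint): hinge of the pliers, rad: 0 sprung open, grows as the handles are squeezed, at most 0.40; jaws parallel, 10 mm apart, at 0.30. The handles come closer by 84 mm x angle at pliers_grip. The spring takes about 6 N on each handle at 0 and 8.3 N at 0.3; what is squeezed beyond that arrives about 1.7-fold at the jaws. The open ears push the jaws outward a little as they close
- extractor: grey bench fume extractor, 110 x 120 x 62 mm, fixed. A white nozzle of 36 mm diameter stands on its top, its upright axis at x = -15 mm; from 140 mm up it bends to the extractor's left (+y) and ends in a bell, 216 mm high at most. Origin: middle of the underside; x to the back, y to its left, z up
- clip_ears (a point): half-way between the two upright ears of the black nylon hose clip on the nozzle, 94 mm above the bench, 27.5 mm from the nozzle axis. x points level to that axis: the way the pliers must point and come in. Catch and tongue of the snap lie 4 to 17 mm above this point. The clip can be turned on the nozzle by 1 to 2 N at the ears, so it follows the jaws
- moving_ear (a point): middle of the clip's moving ear (the +y one). Each ear is a plate 3 mm thick and 15 mm high, standing out from the clip's band (20.3 mm from the nozzle axis) to 35 mm from the axis. Open, the pair measures 16 mm over the outsides at clip_ears and 18 mm at the outer ends; shut, 8.5 to 10 mm, differing from clip to clip
- clip_ear (a joint): angle of the moving ear about the nozzle axis, rad: 0 open. Where it snaps differs from clip to clip: resistance climbs to some 5 or 6 N (at 0.09 to 0.17), falls away by 0.2, and the ear jumps into its stop (at 0.22 to 0.28) and stays; let go earlier it springs open. Pressed on against the stop, or jerked, it breaks: 8 N from the pliers is too much
- clip_tongue (a joint): lift of the clip's white snap tongue (12 mm long, on the moving ear), rad: 0 to 0.07 at the start, rises to 0.15 or more as it climbs the catch of the other ear, drops to 0.02 to 0.08 when it has snapped in behind it
- mat_top (a point): middle of the top face of the blue silicone mat, 240 (x) x 170 (y) mm, 3 mm thick, fixed on the bench; x and y along its sides
- phone_test: customer's phone, black screen up, 71 x 146 x 8 mm, bystander; origin: middle of the underside
- dropper_bottle: brown dropper bottle, 33 mm diameter, 95 mm high, bystander; origin: middle of the underside
- solder_spool: white solder spool, 53 mm diameter, 30 mm high, bystander; origin: middle of the underside
Things that resemble listed ones, but are neither listed nor needed, are in the scene too. Leave any turquoise look-alike of the pliers alone.

How it is judged:
By the outcome, as a careful person would: the job done as asked, in the order asked, and still so for the second after the job is handed in, with the robot touching nothing.
It also fails if it takes over 61 s, if anything falls off the work surface, if the arm or the gripper's body presses on something with over 40 N, if the wrist force passes 120 N, or if a joint passes its speed limit or range.

## Working session

There is one attempt and no reset: what is moved stays moved. The work goes in short steps, Python scripts to look and compute and a tool call to move; the robot and the scene stay as the last step left them, time stands still between calls to the robot, and variables do not carry over. Pictures are saved under pics/ and viewed, at most 10 in all, crops included, and the job is handed in when it is done.

Besides the shell and the picture viewer there is one more tool, called after "Call:" by a JSON object that holds its "api" and its "payload". drive_tool: Moves the arm, as the interface text tells. Its arguments: {"type":"object","properties":{"increments":{"type":"array"},"hand":{"type":"number"}},"required":["increments"]}

```bash
mkdir -p pics; ls
cat > h.py <<'E'
import numpy as np, cv2, pickle
from rig import env, vision, order
def snap(n,f=None):
    s=vision.snapshot(n)
    if f: cv2.imwrite('pics/'+f+'.png',s['img'][:,:,::-1]); pickle.dump(s,open('pics/'+f+'.pkl','wb'))
    return s
def load(f): return pickle.load(open('pics/'+f+'.pkl','rb'))
def ray(s,u,v):
    K=np.array(s['camera_matrix']);k=s['k1'];T=np.array(s['camera_from_world'])
    d=np.array([(u-K[0,2])/K[0,0],(v-K[1,2])/K[1,1]]);p=d.copy()
    for _ in range(30): p=d/(1+k*(p@p))
    R=T[:3,:3]; return -R.T@T[:3,3], R.T@np.array([p[0],p[1],1])
def onz(s,u,v,z):
    o,d=ray(s,u,v); return o+d*(z-o[2])/d[2]
def tri(a,b):
    A=np.zeros((3,3));y=np.zeros(3)
    for o,d in (a,b):
        d=d/np.linalg.norm(d);P=np.eye(3)-np.outer(d,d);A+=P;y+=P@o
    return np.linalg.solve(A,y)
def proj(s,p):
    T=np.array(s['camera_from_world']);K=np.array(s['camera_matrix']);c=T[:3,:3]@np.array(p)+T[:3,3]
    q=c[:2]/c[2];q=q*(1+s['k1']*(q@q));return np.array([K[0,0]*q[0]+K[0,2],K[1,1]*q[1]+K[1,2]])
E
python3 - <<'E'
from h import *
ims=[snap(n,n+'0')for n in('side','top')]
for s in ims: print(np.round(s['camera_from_world'],3).tolist(),np.round(s['camera_matrix'],1).tolist(),s['k1'])
o=env.get_obs();print({k:np.round(v,3).tolist() for k,v in o.items()})
E
```

```text
pics
[[0.99, -0.142, -0.011, -0.536], [-0.067, -0.397, -0.915, 0.044], [0.125, 0.907, -0.403, 1.037], [0.0, 0.0, 0.0, 1.0]] [[462.1, 0.0, 249.5], [0.0, 462.1, 200.4], [0.0, 0.0, 1.0]] -0.03255702980048325
[[-0.027, -1.0, 0.014, -0.161], [-0.994, 0.026, -0.104, 0.544], [0.103, -0.017, -0.995, 1.26], [0.0, 0.0, 0.0, 1.0]] [[498.5, 0.0, 254.8], [0.0, 498.5, 199.9], [0.0, 0.0, 1.0]] -0.03578793188008806
{'time': 0.1, 'joint_pos': [-1.237, 0.412, -0.013, 1.597, 0.006, 1.134, -0.082], 'joint_velocities': [0.0, -0.001, 0.0, -0.004, 0.001, 0.001, -0.002], 'tau': [0.003, -60.183, 0.684, -30.009, 0.014, 0.006, -0.0], 'tool_pos': [0.244, 0.575, 0.303], 'tcp_rot': [-3.14, 0.0, 2.74], 'force': [0.566, 1.395, 0.058], 'moment': [0.031, 0.05, 0.049], 'grip_force': 0.0, 'finger_gap': 1.001}
```

View pics/top0.png

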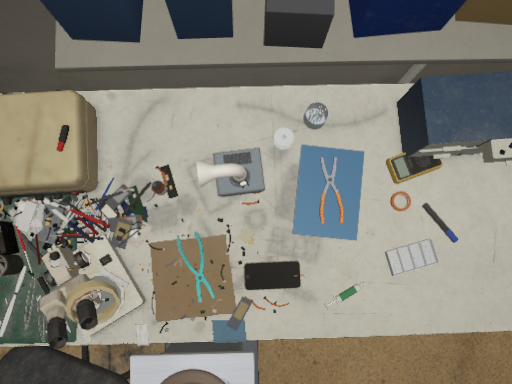

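View pics/side0.png

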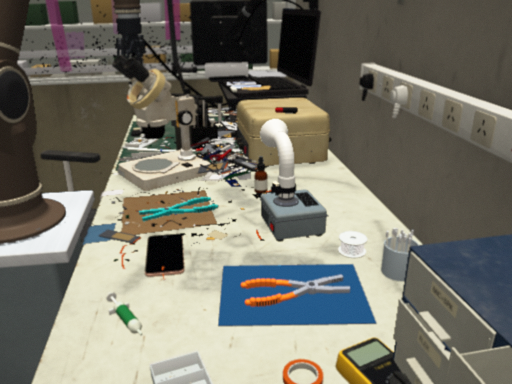

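Run:
```python
from h import *
t=load('top0');s=load('side0')
print(proj(t,[.244,.575,.3]),proj(s,[.244,.575,.3]))
a=cv2.resize(t['img'][140:205,185:275],(540,390),interpolation=cv2.INTER_CUBIC)
b=cv2.resize(s['img'][165:245,255:330],(375,400),interpolation=cv2.INTER_CUBIC)[:390]
c=np.hstack([b[:, :260+115],a[:,:425]]);cv2.imwrite('pics/crop1.png',c[:,:,::-1])
hsv=cv2.cvtColor(t['img'],cv2.COLOR_RGB2HSV)
# mat
m=cv2.inRange(hsv,(100,120,60),(115,255,220));m[:140]=0;m[250:]=0;m[:,:285]=0;m[:,370:]=0
m=cv2.morphologyEx(m,cv2.MORPH_CLOSE,np.ones((9,9)));cs=max(cv2.findContours(m,0,1)[0],key=cv2.contourArea)
W=np.array([onz(t,*p[0],.003)[:2] for p in cv2.convexHull(cs).astype(float)],np.float32);print('mat',cv2.minAreaRect(W*1000))
hs=cv2.inRange(hsv,(5,150,120),(20,255,255));hs[:140]=0;hs[250:]=0;hs[:,:300]=0;hs[:,365:]=0
n,l,st,ce=cv2.connectedComponentsWithStats(hs);print(st.tolist(),ce.round(1).tolist())
pts=np.array([onz(t,u,v,.013)[:2] for v,u in np.argwhere(hs>0)])
print(pts.min(0),pts.max(0))
```

```text
[-112.98998781  342.05485537] [130.71288262  51.72493569]Traceback (most recent call last):
  File "<stdin>", line 10, in <module>
ValueError: max() iterable argument is empty
```

View pics/crop1.png

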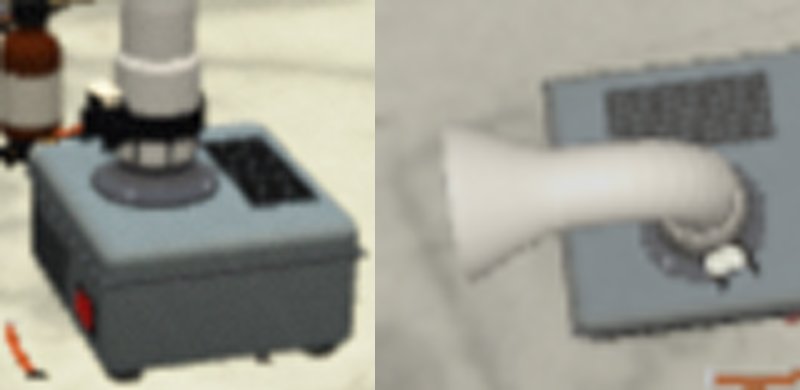

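Run:
```python
from h import *
t=load('top0')
I=t['img'];hsv=cv2.cvtColor(I,cv2.COLOR_RGB2HSV)
print(hsv[220,300],hsv[160,350],hsv[212,324],hsv[165,325],hsv[110,230])
h=hsv[220,300].astype(int)
m=cv2.inRange(hsv,(95,90,40),(125,255,255));m[:140]=0;m[250:]=0;m[:,:285]=0;m[:,370:]=0
m=cv2.morphologyEx(m,cv2.MORPH_CLOSE,np.ones((9,9)));cs=max(cv2.findContours(m,0,1)[0],key=cv2.contourArea)
W=np.array([onz(t,*p[0],.003)[:2] for p in cv2.convexHull(cs).astype(float)],np.float32);print('mat',cv2.minAreaRect(W*1000))
hs=cv2.inRange(hsv,(5,120,100),(22,255,255));hs[:140]=0;hs[250:]=0;hs[:,:300]=0;hs[:,365:]=0
pts=np.array([onz(t,u,v,.012)[:2] for v,u in np.argwhere(hs>0)])
print(len(pts),pts.min(0),pts.max(0))
# all the pliers = non-blue within mat
pl=cv2.inRange(hsv,(0,0,0),(255,90,255))|hs
mm=cv2.erode(cv2.drawContours(np.zeros_like(m),[cv2.convexHull(cs)],-1,255,-1),np.ones((5,5)))
pl&=mm
for v in range(140,245,4):
    u=np.where(pl[v])[0]
    if len(u):
        g=np.split(u,np.where(np.diff(u)>1)[0]+1)
        print(v,[(np.round(onz(t,a[0]-.5,v,.012)[:2]*1000,1).tolist(),np.round(onz(t,a[-1]+.5,v,.012)[1]*1000,1)) for a in g])
```

```text
[103 100 158] [103 108 149] [103 103 156] [105  71 154] [ 24  22 184]
mat ((559.46533203125, -372.14739990234375), (166.77684020996094, 236.03062438964844), 82.24629974365234)
172 [ 0.47623355 -0.40631707] [ 0.55520904 -0.34567375]
156 [([653.4, -388.1], np.float64(-393.4))]
160 [([643.5, -350.4], np.float64(-363.7)), ([642.7, -385.0], np.float64(-398.3))]
164 [([632.7, -352.6], np.float64(-365.9)), ([631.9, -384.5], np.float64(-395.1))]
168 [([621.9, -354.8], np.float64(-368.1)), ([621.2, -381.3], np.float64(-394.6))]
172 [([611.1, -357.0], np.float64(-370.2)), ([610.6, -378.2], np.float64(-391.5))]
176 [([600.4, -359.2], np.float64(-391.0))]
180 [([589.6, -361.4], np.float64(-387.9))]
184 [([578.9, -363.6], np.float64(-387.4))]
188 [([568.4, -357.8], np.float64(-371.1)), ([567.9, -379.0], np.float64(-392.2))]
192 [([558.0, -352.1], np.float64(-365.3)), ([557.2, -383.8], np.float64(-399.7))]
196 [([547.4, -349.0], np.float64(-362.2)), ([546.4, -388.7], np.float64(-401.9))]
200 [([536.9, -346.0], np.float64(-359.2)), ([535.8, -390.8], np.float64(-404.0))]
204 [([526.4, -345.5], np.float64(-358.7)), ([525.1, -393.0], np.float64(-406.2))]
208 [([515.8, -345.1], np.float64(-355.6)), ([514.5, -395.2], np.float64(-408.4))]
212 [([505.4, -342.1], np.float64(-355.2)), ([504.0, -394.7], np.float64(-397.3)), ([503.9, -400.0], np.float64(-410.5))]
216 [([494.9, -341.6], np.float64(-344.3)), ([494.7, -346.9], np.float64(-357.4)), ([493.4, -396.9], np.float64(-407.4))]
220 [([484.3, -343.8], np.float64(-357.0)), ([483.0, -393.8], np.float64(-406.9))]
224 [([473.8, -346.0], np.float64(-356.5))]
```

Run:
```python
from h import *
t=load('top0');s=load('side0')
# scope parts: pick pixel pairs and triangulate; knob front top(86,313) dark eyepieces; ring (95,297)
for z in (0,.1,.2,.3): 
  for px in((86,313),(57,330),(95,297)): p=onz(t,*px,z);print(z,px,p.round(3),proj(s,p).round())
c=cv2.resize(s['img'][10:180,80:230],None,fx=3.5,fy=3.5)
d=cv2.resize(t['img'][120:260,280:380],None,fx=2.7,fy=4.2)[:595]
cv2.imwrite('pics/crop2.png',np.hstack([c[:588],d[:588]])[:,:800,::-1])
```

```text
0 (86, 313) [0.26  0.269 0.   ] [138. 172.]
0 (57, 330) [0.218 0.344 0.   ] [126. 165.]
0 (95, 297) [0.3   0.245 0.   ] [152. 174.]
0.1 (86, 313) [0.271 0.236 0.1  ] [138. 141.]
0.1 (57, 330) [0.233 0.306 0.1  ] [126. 135.]
0.1 (95, 297) [0.308 0.215 0.1  ] [151. 143.]
0.2 (86, 313) [0.282 0.204 0.2  ] [137. 107.]
0.2 (57, 330) [0.247 0.268 0.2  ] [125. 102.]
0.2 (95, 297) [0.317 0.185 0.2  ] [150. 108.]
0.3 (86, 313) [0.294 0.172 0.3  ] [136.  68.]
0.3 (57, 330) [0.261 0.23  0.3  ] [125.  66.]
0.3 (95, 297) [0.325 0.154 0.3  ] [149.  69.]
```

View pics/crop2.png

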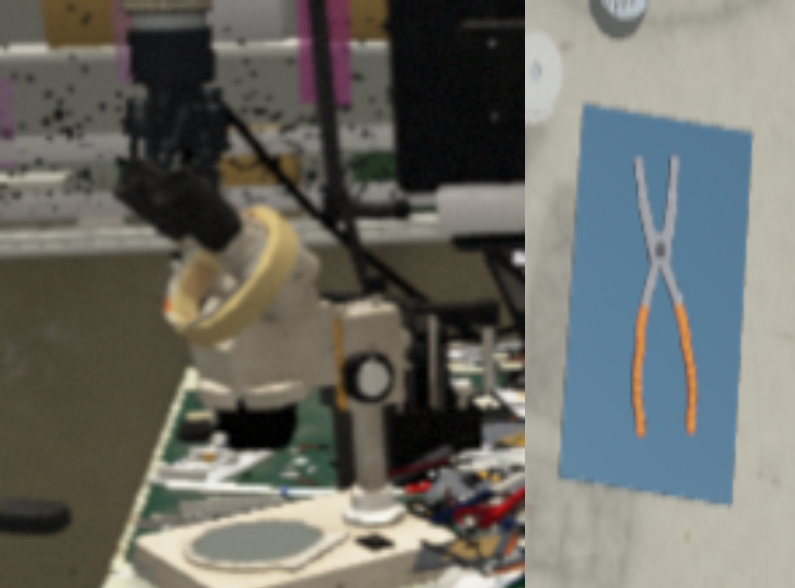

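Call:
{"api": "drive_tool", "payload": {"increments": [[0, 0, -55, 8], [0, 0, -110, 16], [0, 0, -150, 24], [-20, -40, -150, 32], [-40, -80, -150, 40]], "hand": 100}}

```text
time: 0.72
tool_pos: [0.2499, 0.485, 0.4536]
tcp_rot: [-3.141, 0.0, 2.038]
force: [0.1, -1.2, 0.9]
finger_gap: 0.996
grip_force: 0.0
```

```bash
cat >> h.py <<'E'
def rel(goal,yaw):
    o=env.get_obs();from scipy.spatial.transform import Rotation as R
    r=R.from_euler('xyz',o['tcp_rot']);d=r.inv().apply(np.array(goal)-o['tool_pos'])*1000
    tw=-np.degrees((yaw-o['tcp_rot'][2]+np.pi)%(2*np.pi)-np.pi)
    print('t',round(o['time'],2),'pos',np.round(o['tool_pos'],4),'rot',np.round(o['tcp_rot'],3),'gap',round(float(o['finger_gap']),3),'grip',np.round(o['grip_force'],2),'F',np.round(o['force'],1),'M',np.round(o['moment'],2),'\nq',np.round(o['joint_pos'],2),'rel',d.round(1),'tw',round(float(tw),1))
E
python3 -c "
from h import *
rel([.502,-.376,.45],0);rel([.45,.1,.45],0)"
```

```text
t 0.72 pos [0.2499 0.485  0.4536] rot [-3.141  0.     2.038] gap 0.996 grip 0.0 F [ 0.1 -1.2  0.9] M [-0.02  0.02  0.04] 
q [-1.29  0.18  0.13  1.57 -0.02  1.4  -0.69] rel [-882.3 -162.4    3.9] tw 116.7
t 0.72 pos [0.2499 0.485  0.4536] rot [-3.141  0.     2.038] gap 0.996 grip 0.0 F [ 0.1 -1.2  0.9] M [-0.02  0.02  0.04] 
q [-1.29  0.18  0.13  1.57 -0.02  1.4  -0.69] rel [-433.9    5.4    3.7] tw 116.7
```

Call:
{"api": "drive_tool", "payload": {"increments": [[-60, 10, 0, 10], [-120, 20, 0, 20], [-180, 25, 0, 30], [-240, 25, 0, 40], [-300, 20, 0, 50]]}}

```text
time: 1.35
tool_pos: [0.4045, 0.2257, 0.4537]
tcp_rot: [-3.141, 0.0, 1.163]
force: [0.8, -0.7, 0.5]
finger_gap: 1.003
grip_force: 0.0
```

```bash
python3 -c "
from h import *
rel([.502,-.376,.45],0)"
```

```text
t 1.35 pos [0.4045 0.2257 0.4537] rot [-3.141  0.     1.163] gap 1.003 grip 0.0 F [ 0.8 -0.7  0.5] M [-0.01 -0.04 -0.01] 
q [-1.01  0.01  0.41  1.75 -0.    1.38 -1.01] rel [-513.7  328.1    3.7] tw 66.6
```

Call:
{"api": "drive_tool", "payload": {"increments": [[-50, 32, 0, 10], [-100, 64, 0, 20], [-150, 96, 0, 30], [-200, 128, 0, 40], [-250, 160, 0, 50]]}}

```text
time: 1.98
tool_pos: [0.4531, -0.0669, 0.4539]
tcp_rot: [-3.141, -0.001, 0.291]
force: [1.5, 0.7, 0.3]
finger_gap: 1.003
grip_force: 0.0
```

```bash
python3 -c "
from h import *
rel([.502,-.376,.30],0)"
```

```text
t 1.98 pos [ 0.4531 -0.0669  0.4539] rot [-3.141e+00 -1.000e-03  2.910e-01] gap 1.003 grip 0.0 F [1.5 0.7 0.3] M [ 0.06 -0.09 -0.02] 
q [-0.69 -0.02  0.73  1.78  0.01  1.38 -1.24] rel [-41.9 310.2 153.7] tw 16.7
```

Call:
{"api": "drive_tool", "payload": {"increments": [[-10, 50, 0, 6], [-20, 108, 40, 12], [-26, 166, 80, 17], [-32, 225, 120, 17], [-36, 260, 150, 17]]}}

```text
time: 2.6
tool_pos: [0.494, -0.3181, 0.3083]
tcp_rot: [3.142, -0.0, 0.001]
force: [1.7, 1.2, 1.2]
finger_gap: 0.998
grip_force: 0.0
```

```bash
python3 -c "
from h import *
rel([.502,-.376,.25],0)
s=snap('wrist','w1')"
```

```text
t 2.6 pos [ 0.494  -0.3181  0.3083] rot [ 3.142e+00 -0.000e+00  1.000e-03] gap 0.998 grip 0.0 F [1.7 1.2 1.2] M [ 0.09 -0.06 -0.05] 
q [-0.15  0.45  0.89  1.73 -0.38  1.15 -0.72] rel [ 7.9 57.9 58.3] tw 0.0
```

View pics/w1.png

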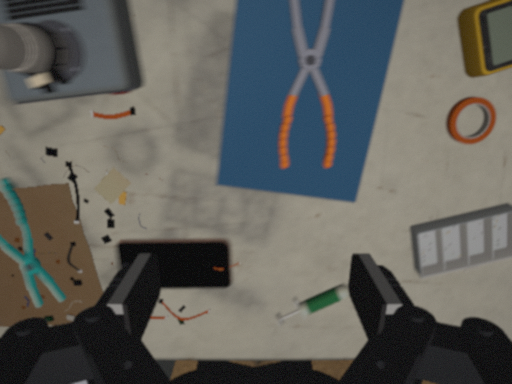

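Run:
```python
from h import *
s=load('w1')
print('rivet',onz(s,311,60,.016).round(4))
hsv=cv2.cvtColor(s['img'],cv2.COLOR_RGB2HSV)
m=cv2.inRange(hsv,(3,120,90),(22,255,255));m[:85]=0;m[180:]=0;m[:,:265]=0;m[:,350:]=0
for v in range(95,170,8):
    u=np.where(m[v])[0]; g=np.split(u,np.where(np.diff(u)>6)[0]+1)
    print(v,[(onz(s,a[0]-.5,v,.012)[:2]*1000).round(1).tolist()+(onz(s,a[-1]+.5,v,.012)[1:2]*1000).round(1).tolist() for a in g])
hs=cv2.inRange(hsv,(95,130,0),(120,255,255))
for v in (2,15,30,40):
    u=np.where(hs[v,235:400]==0)[0]+235; g=np.split(u,np.where(np.diff(u)>3)[0]+1)
    print(v,[(onz(s,a[0]-.5,v,.0145)[:2]*1000).round(1).tolist()+(onz(s,a[-1]+.5,v,.0145)[1:2]*1000).round(1).tolist() for a in g])
```

```text
rivet [ 0.591  -0.3755  0.016 ]
95 [[556.2, -393.3, -395.5]]
103 [[547.7, -351.0, -359.6], [547.8, -390.6, -399.2]]
111 [[539.3, -349.1, -357.7], [539.4, -392.2, -400.9]]
119 [[530.8, -349.4, -356.9], [530.9, -392.8, -402.6]]
127 [[522.1, -346.3, -355.1], [522.3, -396.6, -404.3]]
135 [[513.4, -345.4, -353.1], [513.5, -397.2, -406.1]]
143 [[504.5, -344.5, -353.4], [504.6, -397.8, -406.7]]
151 [[495.5, -345.9, -353.7], [495.5, -397.3, -406.3]]
159 [[486.3, -347.2, -355.1], [486.3, -395.7, -404.7]]
167 [[477.0, -348.6, -353.1], [477.0, -398.6, -402.0]]
2 [[644.7, -298.4, -303.3], [644.6, -308.1, -311.1], [644.6, -319.9, -322.8], [644.6, -329.6, -330.6], [644.7, -335.5, -336.5], [644.7, -343.3, -344.3], [644.7, -349.2, -363.9], [644.9, -376.6, -377.6], [645.0, -383.5, -398.2], [645.2, -406.1, -407.1]]
15 [[633.0, -298.2, -302.1], [633.0, -320.9, -321.9], [633.0, -338.6, -339.6], [633.0, -350.5, -366.3], [633.2, -381.1, -397.0], [634.3, -460.0, -462.0]]
30 [[619.3, -298.0, -299.0], [619.2, -316.9, -319.9], [619.2, -322.9, -323.9], [619.2, -326.9, -327.9], [619.3, -338.9, -339.9], [619.3, -351.9, -368.8], [619.5, -379.9, -394.9], [620.4, -457.6, -463.7]]
40 [[609.9, -297.8, -299.8], [609.9, -306.9, -310.9], [609.9, -314.9, -315.9], [609.9, -336.0, -337.0], [610.0, -355.1, -371.3], [610.1, -376.3, -393.5], [611.0, -456.6, -464.8]]
```

Call:
{"api": "drive_tool", "payload": {"increments": [[6, 30, 40, 0], [11, 58, 90, 0], [11, 58, 140, 0], [11, 58, 180, 0], [11, 58, 200, 0]]}}

```text
time: 3.28
tool_pos: [0.5035, -0.374, 0.1073]
tcp_rot: [-3.14, 0.003, -0.0]
force: [0.7, 0.3, 0.3]
finger_gap: 1.001
grip_force: 0.0
```

```bash
python3 -c "
from h import *
rel([.505,-.3757,.08],0)
s=snap('side','s2')
c=cv2.resize(s['img'][210:330,190:390],None,fx=4,fy=4,interpolation=cv2.INTER_CUBIC);cv2.imwrite('pics/s2c.png',c[:,:,::-1])"
```

```text
t 3.27 pos [ 0.5035 -0.374   0.1073] rot [-3.14e+00  3.00e-03 -0.00e+00] gap 1.001 grip 0.0 F [0.7 0.3 0.3] M [0.03 0.01 0.01] 
q [ 0.09  0.74  0.69  1.79 -0.61  0.85 -0.49] rel [ 1.5  1.7 27.3] tw -0.0
```

View pics/s2c.png

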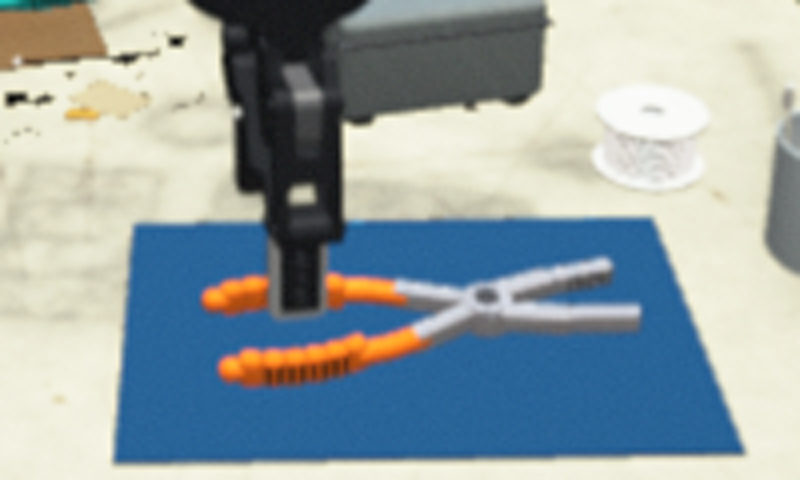

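```bash
python3 -c "
from h import *
s=load('s2')
o,d=ray(s,190+298/4,210+316/4)
for y in(-.416,-.425,-.431):print((o+d*(y-o[1])/d[1]).round(4))"
```

```text
[ 0.5059 -0.416   0.0439]
[ 0.5043 -0.425   0.0502]
[ 0.5033 -0.431   0.0544]
```

Call:
{"api": "drive_tool", "payload": {"increments": [[1, 1.5, 12, 0], [1.5, 1.7, 24, 0], [1.5, 1.7, 35, 0], [1.5, 1.7, 35, 0], [1.5, 1.7, 35, 0]]}}

```text
time: 3.95
tool_pos: [0.5061, -0.3766, 0.0751]
tcp_rot: [3.141, -0.0, -0.0]
force: [-0.0, -0.4, 0.1]
finger_gap: 1.003
grip_force: 0.0
```

Call:
{"api": "drive_tool", "payload": {"increments": [[0, 0, 0, 0], [0, 0, 0, 0], [0, 0, 0, 0], [0, 0, 0, 0], [0, 0, 0, 0]], "hand": 74}}

```text
time: 4.58
tool_pos: [0.5061, -0.3763, 0.0748]
tcp_rot: [-3.141, -0.0, -0.0]
force: [1.6, 1.8, 1.2]
finger_gap: 0.74
grip_force: 0.6
```

Call:
{"api": "drive_tool", "payload": {"increments": [[0, 0, 0, 0], [0, 0, 0, 0], [0, 0, 0, 0], [0, 0, 0, 0], [0, 0, 0, 0]], "hand": 64}}

```text
time: 5.2
tool_pos: [0.5061, -0.3769, 0.0757]
tcp_rot: [3.141, -0.001, -0.001]
force: [-1.2, 1.0, 8.3]
finger_gap: 0.642
grip_force: 9.4
```

```bash
python3 -c "
from h import *
rel([.505,-.3757,.08],0)
s=snap('side','s3')
c=cv2.resize(s['img'][210:330,190:390],None,fx=4,fy=4,interpolation=cv2.INTER_CUBIC);cv2.imwrite('pics/s3c.png',c[:,:,::-1])"
```

```text
t 5.2 pos [ 0.5061 -0.3769  0.0757] rot [ 3.141e+00 -1.000e-03 -1.000e-03] gap 0.642 grip 9.38 F [-1.2  1.   8.3] M [0.54 0.25 0.06] 
q [ 0.12  0.78  0.66  1.79 -0.65  0.8  -0.46] rel [-1.1 -1.2 -4.3] tw -0.0
```

View pics/s3c.png

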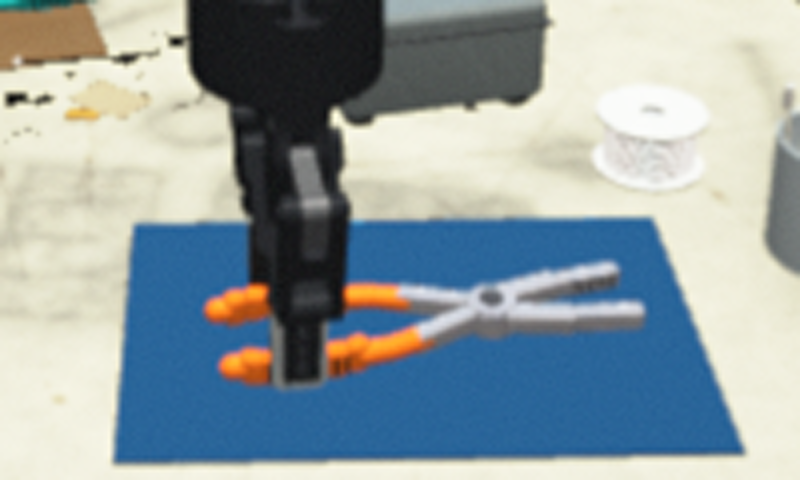

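Call:
{"api": "drive_tool", "payload": {"increments": [[0, 0, -10, 0], [0, 0, -25, 0], [0, 0, -45, 0], [0, 0, -65, 0], [0, 0, -80, 0]]}}

```text
time: 5.88
tool_pos: [0.5062, -0.3767, 0.1567]
tcp_rot: [3.141, -0.001, -0.0]
force: [0.1, 0.3, -0.2]
finger_gap: 0.64
grip_force: 6.6
```

Call:
{"api": "drive_tool", "payload": {"increments": [[0, 0, -20, 0], [0, 0, -40, 0], [0, 0, -50, 0], [0, 0, -50, 0], [0, 0, -50, 0]]}}

```text
time: 6.5
tool_pos: [0.5058, -0.3761, 0.2041]
tcp_rot: [-3.141, 0.001, -0.0]
force: [-0.4, 0.1, -1.8]
finger_gap: 0.64
grip_force: 6.5
```

```bash
python3 -c "
from h import *
rel([.505,-.3757,.08],0)
s=snap('side','s4');w=snap('wrist','w4');t=snap('top','t4')
c=cv2.resize(s['img'][130:300,200:380],None,fx=2.3,fy=2.3,interpolation=cv2.INTER_CUBIC)
c=cv2.copyMakeBorder(c,0,600-c.shape[0],0,0,0)
d=cv2.resize(w['img'][:,200:420],None,fx=1.5,fy=1.5);d=cv2.copyMakeBorder(d,0,600-d.shape[0],0,0,0)
x=np.hstack([c,d]);print(x.shape,c.shape);cv2.imwrite('pics/c4.png',x[:,:,::-1])"
```

```text
t 6.5 pos [ 0.5058 -0.3761  0.2041] rot [-3.141e+00  1.000e-03 -0.000e+00] gap 0.64 grip 6.54 F [-0.4  0.1 -1.8] M [0.09 0.05 0.04] 
q [ 0.03  0.63  0.79  1.72 -0.52  1.01 -0.56] rel [ -0.7  -0.3 124.1] tw -0.0
(600, 744, 3) (600, 414, 3)
```

View pics/c4.png

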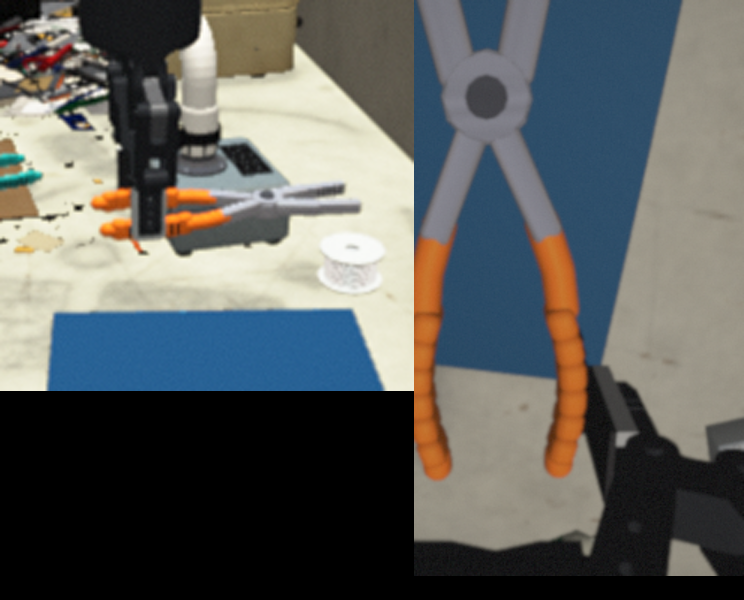

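Run:
```python
from h import *
s=load('s4');w=load('w4')
a=ray(s,316.5,215.7);b=ray(w,248,64.7);p=tri(a,b);print('rivet top',p.round(4),proj(s,p)-[316.5,215.7])
for px,y in(((356.5,219.1),-.388),((350,211.3),-.364)):
    o,d=ray(s,*px);print('tip',(o+d*(y-o[1])/d[1]).round(4))
t=load('top0');s0=load('side0')
hsv=cv2.cvtColor(t['img'],cv2.COLOR_RGB2HSV);sub=hsv[150:200,205:275]
print(hsv[190,225],hsv[155,225],hsv[188,258],hsv[140,240])
m=cv2.inRange(hsv,(95,25,60),(125,90,190));m[:140]=0;m[205:]=0;m[:,:208]=0;m[:,275:]=0
m=cv2.morphologyEx(m,cv2.MORPH_OPEN,np.ones((3,3)))
cs=max(cv2.findContours(m,0,1)[0],key=cv2.contourArea);print(cv2.boundingRect(cs))
W=np.array([onz(t,*q[0],.062)[:2] for q in cv2.convexHull(cs).astype(float)],np.float32);r=cv2.minAreaRect(W*1000);print('ext',r,cv2.boxPoints(r).round(1).tolist())
for n,px,z in(('tongue',(243.3,183.7),.105),('ear1',(242.5,187.2),.1),('ear2',(248,184.7),.1)):print(n,onz(t,*px,z).round(4))
# nozzle axis from side: white column edges at a few rows
g=s0['img'].astype(int)
for v in(160,168,176):
    row=g[v].min(1);u=np.where(row[255:320]>150)[0]+255;print(v,u.min(),u.max(),row[265:310:3])
# nozzle elbow blob in top: outline right end
```

```text
rivet top [ 0.5934 -0.3736  0.1413] [-0.961115   -0.03354804]
tip [ 0.6547 -0.388   0.1373]
tip [ 0.6525 -0.364   0.1397]
[ 98  20 141] [60  3 91] [ 85  11 135] [ 24  22 187]Traceback (most recent call last):
  File "<stdin>", line 11, in <module>
ValueError: max() iterable argument is empty
```

Run:
```python
from h import *
t=load('top0');s0=load('side0')
I=t['img'].astype(int);m=(((I[:,:,2]-I[:,:,0])>4)*255).astype(np.uint8)
m[:140]=0;m[205:]=0;m[:,:208]=0;m[:,275:]=0
m=cv2.morphologyEx(m,cv2.MORPH_OPEN,np.ones((3,3)))
cs=max(cv2.findContours(m,0,1)[0],key=cv2.contourArea);print(cv2.boundingRect(cs))
W=np.array([onz(t,*q[0],.062)[:2] for q in cv2.convexHull(cs).astype(float)],np.float32);r=cv2.minAreaRect(W*1000);print('ext',r,cv2.boxPoints(r).round(1).tolist())
for n,px,z in(('tongue',(243.3,183.7),.105),('ear1',(242.5,187.2),.1),('ear2',(248,184.7),.1)):print(n,onz(t,*px,z).round(4))
g=s0['img'].astype(int)
for v in(160,168,176,184,188,192):print(v,g[v,265:306].min(1).tolist())
```

```text
(218, 149, 45, 44)
ext ((612.2005615234375, -135.81240844726562), (101.30753326416016, 111.2480239868164), 5.713541507720947) [[556.2999877929688, -85.5], [567.2999877929688, -196.1999969482422], [668.0999755859375, -186.10000610351562], [657.0999755859375, -75.4000015258789]]
tongue [ 0.5724 -0.1474  0.105 ]
ear1 [ 0.5645 -0.1452  0.1   ]
ear2 [ 0.5704 -0.1588  0.1   ]
160 [77, 80, 77, 75, 76, 75, 75, 71, 69, 68, 72, 68, 67, 79, 113, 135, 150, 158, 166, 173, 178, 181, 186, 182, 177, 177, 169, 166, 147, 89, 69, 67, 71, 73, 74, 71, 73, 73, 71, 68, 69]
168 [126, 159, 174, 176, 176, 169, 168, 166, 166, 166, 166, 168, 170, 162, 125, 120, 127, 134, 138, 141, 142, 141, 145, 143, 141, 137, 136, 126, 129, 158, 180, 186, 186, 189, 188, 188, 189, 190, 189, 192, 194]
176 [7, 29, 94, 155, 169, 177, 179, 179, 178, 180, 180, 180, 175, 172, 180, 169, 158, 155, 150, 147, 141, 142, 141, 142, 150, 158, 156, 161, 182, 178, 173, 173, 179, 179, 183, 181, 182, 184, 182, 180, 181]
184 [113, 113, 141, 165, 175, 179, 169, 93, 42, 73, 129, 169, 152, 131, 106, 119, 136, 138, 140, 144, 143, 141, 146, 143, 143, 138, 138, 135, 131, 113, 96, 161, 184, 189, 191, 192, 196, 196, 196, 197, 196]
188 [109, 102, 129, 180, 188, 147, 64, 9, 8, 10, 13, 11, 17, 7, 9, 11, 26, 39, 48, 55, 64, 64, 62, 62, 58, 43, 33, 29, 11, 6, 61, 150, 192, 197, 199, 199, 194, 196, 197, 197, 197]
192 [28, 44, 78, 83, 79, 75, 42, 37, 51, 60, 33, 11, 10, 8, 11, 17, 21, 17, 21, 23, 20, 17, 19, 12, 18, 34, 38, 43, 44, 61, 111, 129, 128, 128, 127, 112, 103, 99, 101, 88, 78]
```

Call:
{"api": "drive_tool", "payload": {"increments": [[-25, -30, 0, -5], [-50, -60, 0, -11], [-75, -95, 0, -17], [-90, -125, 0, -23], [-99, -146, 0, -26]]}}

```text
time: 7.28
tool_pos: [0.406, -0.2291, 0.2046]
tcp_rot: [-3.14, -0.0, 0.456]
force: [0.2, -0.1, -1.1]
finger_gap: 0.641
grip_force: 6.4
```

Call:
{"api": "drive_tool", "payload": {"increments": [[0, 0, 0, 0], [0, 0, 0, 0], [0, 0, 0, 0], [0, 0, 0, 0], [0, 0, 0, 0]]}}

```text
time: 7.9
tool_pos: [0.407, -0.2308, 0.2047]
tcp_rot: [3.141, 0.0, 0.453]
force: [0.4, 0.3, -0.8]
finger_gap: 0.642
grip_force: 6.4
```

```bash
python3 -c "
from h import *
rel([.447,-.2107,.162],.454)
s=snap('side','s5');w=snap('wrist','w5');t=snap('top','t5')
w0=w['img'][:260];w0=cv2.resize(w0,(690,350));
c=cv2.resize(s['img'][160:225,255:345],(345,249),interpolation=cv2.INTER_CUBIC)
d=cv2.resize(t['img'][155:220,215:305],(345,249),interpolation=cv2.INTER_CUBIC)
x=np.vstack([w0,np.hstack([c,d])]);print(x.shape);cv2.imwrite('pics/c5.png',x[:,:,::-1])"
```

```text
t 7.9 pos [ 0.407  -0.2308  0.2047] rot [3.141 0.    0.453] gap 0.642 grip 6.43 F [ 0.4  0.3 -0.8] M [ 0.    0.02 -0.01] 
q [-0.21  0.33  0.76  2.11 -0.31  0.81 -0.38] rel [44.8 -0.6 42.7] tw -0.1
(599, 690, 3)
```

View pics/c5.png

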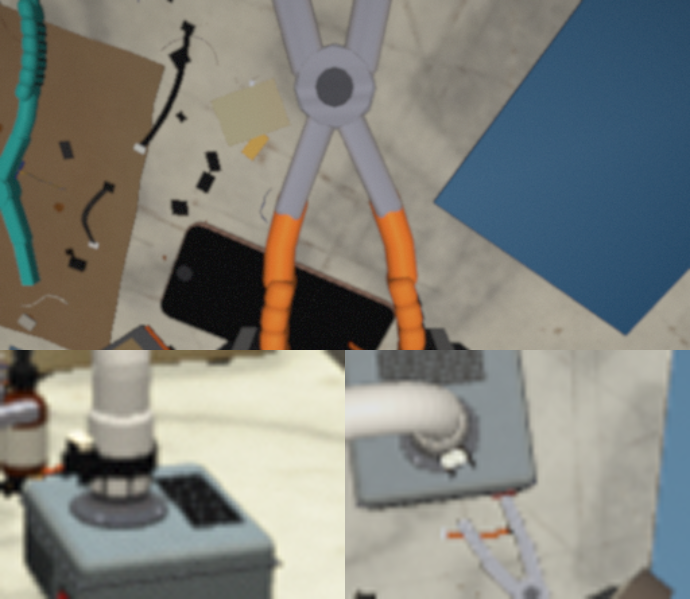

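Run:
```python
from h import *
t=load('top0');t5=load('t5')
print('top');I=(t['img'].astype(int).mean(2)+t5['img'].astype(int).mean(2))/2
print('     ',*range(234,254))
for v in range(177,193):print(v,I[v,234:254].astype(int).tolist())
s=load('side0');I=s['img'].astype(int).mean(2)
print('side',*range(268,300))
for v in range(178,200):print(v,I[v,268:300].astype(int).tolist())
```

```text
top
      234 235 236 237 238 239 240 241 242 243 244 245 246 247 248 249 250 251 252 253
177 [141, 124, 114, 115, 109, 116, 120, 120, 120, 146, 150, 111, 88, 93, 98, 105, 132, 141, 141, 141]
178 [128, 150, 136, 132, 116, 112, 131, 150, 145, 145, 127, 99, 83, 95, 100, 106, 132, 141, 141, 141]
179 [94, 133, 133, 138, 151, 143, 142, 148, 140, 126, 99, 78, 88, 99, 101, 116, 135, 140, 140, 141]
180 [76, 92, 107, 121, 137, 136, 130, 124, 120, 117, 87, 63, 77, 97, 101, 116, 135, 140, 140, 140]
181 [77, 71, 82, 98, 104, 102, 97, 102, 144, 185, 191, 151, 86, 80, 101, 124, 137, 140, 140, 140]
182 [99, 86, 78, 75, 85, 75, 126, 178, 199, 214, 218, 204, 137, 66, 116, 137, 139, 140, 140, 140]
183 [117, 100, 95, 89, 83, 76, 184, 213, 217, 217, 218, 219, 158, 68, 104, 133, 140, 140, 140, 141]
184 [112, 102, 101, 102, 97, 95, 178, 211, 219, 202, 178, 176, 145, 89, 70, 126, 140, 140, 141, 142]
185 [101, 100, 102, 103, 101, 101, 129, 165, 172, 148, 115, 123, 139, 128, 94, 126, 140, 141, 141, 142]
186 [126, 125, 122, 108, 102, 103, 106, 92, 71, 84, 124, 140, 142, 141, 129, 136, 141, 141, 141, 141]
187 
[... 3370 characters left out ...]
76, 95, 119, 132, 106, 84, 132, 151, 151, 151, 141, 97, 108, 137, 142, 129, 106, 118, 130, 83, 37, 21, 28]
196 [154, 155, 153, 154, 151, 155, 152, 145, 129, 111, 101, 102, 115, 96, 83, 133, 151, 149, 150, 138, 100, 109, 129, 128, 115, 89, 114, 138, 116, 66, 32, 24]
197 [155, 155, 154, 153, 151, 152, 147, 136, 115, 97, 75, 62, 69, 69, 76, 117, 132, 133, 134, 123, 89, 89, 96, 83, 68, 68, 94, 117, 125, 103, 56, 28]
198 [155, 154, 154, 153, 152, 143, 121, 107, 94, 82, 68, 52, 47, 48, 52, 66, 76, 83, 79, 74, 55, 54, 55, 50, 52, 63, 80, 95, 103, 108, 87, 52]
199 [156, 154, 156, 155, 149, 127, 100, 97, 91, 83, 79, 69, 63, 52, 51, 49, 49, 48, 47, 48, 47, 49, 48, 56, 68, 75, 80, 87, 94, 101, 109, 97]
```

Run:
```python
from h import *
t=load('top0');s=load('side0');t5=load('t5')
e1=onz(t,242.4,188.0,.1015);e2=onz(t,248.2,185.2,.1015)
m=(e1+e2)/2;d=e2-e1;print(e1.round(4),e2.round(4),'dist',np.linalg.norm(d),'yaw',np.degrees(np.arctan2(-d[0],d[1]))%180, np.degrees(np.arctan2(d[0],-d[1])))
for yaw in(24,27):
    n=np.array([np.cos(np.radians(yaw)),np.sin(np.radians(yaw))]);print(yaw,'C',m[:2]+.0075*n,'axis',m[:2]+.035*n)
# side check
for p in([.597,-.1375,.11],[.6,-.137,.11]):print('axis side px',proj(s,p),'z.085',proj(s,[*p[:2],.12]),'(seen ~286)')
C=[.573,-.149]
for z in(.0865,.094,.1015):print(z,proj(s,[.566,-.152,z]),proj(s,[*C,z]))
o=env.get_obs();p=np.array(o['tool_pos']);y=o['tcp_rot'][2]
for L in(.0876,.148):
  for dz in(.066,.070): print(L,dz,'top px',proj(t5,p+[L*np.cos(y),L*np.sin(y),-dz+.005]))
I=t5['img'].astype(int)
# jaw pixels in t5: tips near crop(463,520),(505,500)
for v in range(190,218,3):print(v,I[v,240:278].mean(1).astype(int).tolist())
```

```text
[ 0.5624 -0.1449  0.1015] [ 0.5689 -0.1593  0.1015] dist 0.01578680652602098 yaw 24.497037163387205 24.497037163387198
24 C [ 0.57248797 -0.1490276 ] axis [ 0.59761047 -0.13784234]
27 C [ 0.57231893 -0.1486732 ] axis [ 0.59682161 -0.13618846]
axis side px [285.2186503  179.92654221] z.085 [285.31522256 175.3367702 ] (seen ~286)
axis side px [286.60553245 179.74879774] z.085 [286.70790773 175.16240084] (seen ~286)
0.0865 [271.50192135 194.25724415] [274.61746601 193.46254855]
0.094 [271.53109895 190.83602833] [274.65654244 190.0520091 ]
0.1015 [271.56038632 187.39266723] [274.69578104 186.61948781]
0.0876 0.066 top px [263.17266451 217.56434681]
0.0876 0.07 top px [263.12029147 217.68031129]
0.148 0.066 top px [251.30073118 194.88446933]
0.148 0.07 top px [251.28862413 195.07642557]
190 [137, 137, 137, 136, 136, 136, 134, 132, 129, 126, 123, 118, 115, 112, 109, 107, 105, 102, 97, 92, 86, 88, 84, 112, 152, 179, 184, 183, 182, 181, 181, 180, 181, 179, 173, 166, 167, 175]
193 [75, 81, 79, 67, 79, 94, 110, 117, 117, 132, 152, 155, 154, 129, 112, 125, 153, 151, 145, 159, 179, 185, 184, 182
[... 929 characters left out ...]
 169, 170, 171, 172, 173, 145, 160, 170, 170, 174, 176, 174, 172, 174, 175, 175, 174, 172, 171, 163, 155, 149, 153]
211 [181, 179, 178, 176, 174, 173, 171, 169, 167, 161, 134, 157, 169, 169, 170, 167, 159, 157, 160, 162, 161, 146, 162, 170, 170, 175, 177, 178, 179, 178, 176, 176, 174, 171, 163, 158, 158, 159]
214 [175, 172, 171, 171, 171, 168, 166, 163, 162, 160, 162, 167, 158, 148, 166, 170, 169, 170, 165, 158, 151, 164, 165, 172, 172, 170, 169, 173, 177, 177, 176, 176, 176, 173, 167, 160, 156, 156]
217 [182, 180, 178, 174, 164, 157, 157, 157, 158, 160, 164, 168, 171, 173, 174, 168, 155, 163, 169, 170, 170, 155, 128, 110, 121, 142, 163, 174, 177, 181, 182, 181, 177, 175, 176, 174, 169, 168]
```

Call:
{"api": "drive_tool", "payload": {"increments": [[2, -1, 10, 0.3], [4, -2, 22, 0.6], [6, -4, 34, 1], [6, -4, 43.5, 1], [6, -4, 43.5, 1]]}}

```text
time: 8.68
tool_pos: [0.4102, -0.2241, 0.1604]
tcp_rot: [-3.141, 0.002, 0.436]
force: [0.0, -0.5, -0.9]
finger_gap: 0.644
grip_force: 6.4
```

Run:
```python
from h import *
rel([.4466,-.2075,.161],.436)
s=snap('side','s6');t=snap('top','t6')
o=env.get_obs();p=np.array(o['tool_pos']);y=o['tcp_rot'][2];c,sn=np.cos(y),np.sin(y)
for L,w in((.148,.013),(.148,-.013),(.0876,0)):
   print(L,w,'side',[proj(s,p+[L*c-w*sn,L*sn+w*c,-dz]).round(1).tolist() for dz in(.0655,.070)],'top',proj(t,p+[L*c-w*sn,L*sn+w*c,-.0635]).round(1))
# diff against images without the pliers
for f,n in(('side0',s),('top0',t)):
    d=np.abs(load(f)['img'].astype(int)-n['img'].astype(int)).max(2)
    if f=='side0': x0,x1,y0,y1=236,270,182,212
    else: x0,x1,y0,y1=238,270,186,215
    print(f,x0,x1);
    for v in range(y0,y1):print(v,''.join('#' if q>45 else '+' if q>22 else '.' for q in d[v,x0:x1]))
```

```text
t 8.68 pos [ 0.4102 -0.2241  0.1604] rot [-3.141e+00  2.000e-03  4.360e-01] gap 0.644 grip 6.43 F [ 0.  -0.5 -0.9] M [-0.03  0.   -0.03] 
q [-0.17  0.41  0.71  2.15 -0.4   0.72 -0.33] rel [40.   0.3 -0.7] tw -0.0
0.148 0.013 side [[258.3, 190.5], [258.3, 192.6]] top [244.8 197.5]
0.148 -0.013 side [[265.7, 194.7], [265.7, 196.8]] top [254.3 192.8]
0.0876 0 side [[236.1, 199.5], [236.2, 201.6]] top [260.6 217.1]
side0 236 270
182 ..................................
183 ..................................
184 ..................................
185 ..................................
186 ..................................
187 ..................................
188 ..................+#+.............
189 .................+###+............
190 ..................####............
191 ..............++###+##............
192 .......++++.++######.#+...........
193 ...+.+##++.#########.#+.+#++++....
194 .++##+#+++#######++.#########+....
195 .+###+.+#########.##########+.+...
196 #++#++#########+++#######+..+#+...
197 ##.+++#++.+++...++.###++#+.++#+...
198 ##.++++++++++..+####++##.+..++....
199 .++.
[... 884 characters left out ...]
6 ................+..+............
197 ................++..............
198 ................................
199 ....................+...........
200 ...................+#...........
201 ........+.........+##...........
202 .....+##++........###+..........
203 .....+#####........++...........
204 .......+####....................
205 .........++.....................
206 ........+..........+............
207 ................................
208 ................................
209 ......................+++.......
210 .............++.......+++.......
211 ............++++......+++.......
212 .............+++.......++.......
213 .....................+..++......
214 ........................++......
```

Call:
{"api": "drive_tool", "payload": {"increments": [[5, 0, 0.5, 0], [10, 0, 0.5, 0], [14, 0, 0.5, 0], [18, 0, 0.5, 0], [18, 0, 0.5, 0]], "hand": 68}}

```text
time: 9.4
tool_pos: [0.4273, -0.2164, 0.1608]
tcp_rot: [3.141, -0.0, 0.437]
force: [-0.4, 0.0, -1.0]
finger_gap: 0.683
grip_force: 6.0
```

Run:
```python
from h import *
rel([.4466,-.2075,.161],.436)
s=snap('side','s7');t=snap('top','t7')
o=env.get_obs();p=np.array(o['tool_pos']);y=o['tcp_rot'][2];c,sn=np.cos(y),np.sin(y)
for L,w in((.147,.013),(.147,-.013),(.0866,0)):
   print(L,w,'side',proj(s,p+[L*c-w*sn,L*sn+w*c,-.0665]).round(1).tolist(),'top',proj(t,p+[L*c-w*sn,L*sn+w*c,-.062]).round(1))
d=np.abs(load('side0')['img'].astype(int)-s['img'].astype(int)).max(2)
for v in range(182,208):print(v,''.join('#' if q>40 else '+' if q>20 else '.' for q in d[v,240:285]))
x0,x1,y0,y1=236,266,180,210
a=cv2.resize(t['img'][y0-2:y1,x0-4:x1],None,fx=12,fy=12,interpolation=cv2.INTER_CUBIC)
b=cv2.resize(s['img'][178:208,250:282],None,fx=12,fy=12,interpolation=cv2.INTER_CUBIC)
b=cv2.copyMakeBorder(b,0,a.shape[0]-b.shape[0],0,0,0);cv2.imwrite('pics/c7.png',np.hstack([a,b])[:,:,::-1]);print(a.shape)
```

```text
t 9.4 pos [ 0.4273 -0.2164  0.1608] rot [ 3.141 -0.     0.437] gap 0.683 grip 5.99 F [-0.4  0.  -1. ] M [0.02 0.01 0.07] 
q [-0.19  0.42  0.7   2.12 -0.41  0.73 -0.36] rel [21.3  0.1 -0.2] tw 0.0
0.147 0.013 side [265.2, 189.4] top [241.6 191.3]
0.147 -0.013 side [272.7, 193.5] top [251.1 186.6]
0.0866 0 side [243.6, 198.2] top [257.4 210.9]
182 .............................................
183 .............................................
184 .............................................
185 .............................................
186 ....................++#++....................
187 ................+++######+...................
188 ...............#######+......................
189 .............+######.+##+....................
190 .........+.+.+#####++++.........++...........
191 ........+++++++#####+++#+++########..........
192 .....++++++#####+####+.+###########..........
193 ...++.+++#############+##########+...........
194 ++####+++#################+.++++##+..........
195 #+####+++###+#########+.++########+..........
196 #++###+.++++++#######+.+#########+...........
197 ##+..++##+#####.##++++.+####+++..............
198 #++#############+###+........................
199 +###################.........................
200 #################++..........................
201 ##########+..................................
202 ########+....................................
203 #++++++......................................
204 .............................................
205 .............................................
206 .............................................
207 .............................................
(384, 408, 3)
```

View pics/c7.png

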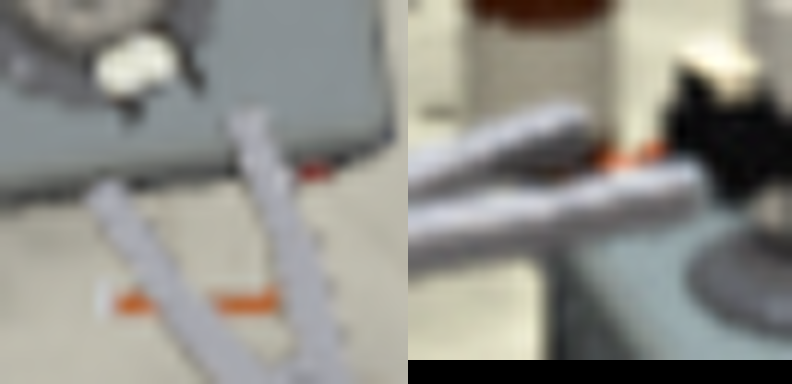

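Call:
{"api": "drive_tool", "payload": {"increments": [[0, 1.2, 0, 0], [3, 1.2, 0, 0], [6, 1.2, 0, 0], [10, 1.2, 0, 0], [10, 1.2, 0, 0]]}}

```text
time: 10.12
tool_pos: [0.4369, -0.2132, 0.1608]
tcp_rot: [3.142, -0.0, 0.437]
force: [0.2, 0.0, -1.7]
finger_gap: 0.68
grip_force: 6.0
```

Call:
{"api": "drive_tool", "payload": {"increments": [[2, 0, 0, 0], [4, 0, 0, 0], [6, 0, 0, 0], [8, 0, 0, 0], [8, 0, 0, 0]]}}

```text
time: 10.75
tool_pos: [0.4439, -0.21, 0.1608]
tcp_rot: [3.142, -0.0, 0.436]
force: [0.9, 0.4, -0.6]
finger_gap: 0.682
grip_force: 6.0
```

Run:
```python
from h import *
rel([.4466,-.2075,.161],.436)
t=snap('top','t8');s=snap('side','s8')
I=t['img'].astype(int).mean(2)
print('     ',*range(234,256))
for v in range(177,196):print(v,I[v,234:256].astype(int).tolist())
I=s['img'].astype(int).mean(2)
print('side',*range(262,290))
for v in range(178,200):print(v,I[v,262:290].astype(int).tolist())
```

```text
t 10.75 pos [ 0.4439 -0.21    0.1608] rot [ 3.142 -0.     0.436] gap 0.682 grip 5.99 F [ 0.9  0.4 -0.6] M [-0.04  0.06  0.02] 
q [-0.2   0.44  0.69  2.09 -0.42  0.74 -0.38] rel [ 3.5 -1.2 -0.2] tw 0.0
      234 235 236 237 238 239 240 241 242 243 244 245 246 247 248 249 250 251 252 253 254 255
177 [144, 128, 117, 118, 112, 119, 124, 123, 123, 150, 154, 115, 90, 95, 101, 108, 135, 144, 144, 144, 144, 145]
178 [132, 154, 140, 135, 119, 115, 134, 153, 149, 149, 130, 102, 85, 98, 103, 108, 136, 144, 144, 145, 144, 144]
179 [98, 137, 136, 141, 154, 147, 146, 152, 143, 130, 103, 81, 91, 102, 104, 119, 137, 144, 144, 144, 144, 145]
180 [78, 95, 110, 124, 141, 139, 133, 127, 123, 120, 90, 65, 80, 99, 122, 153, 160, 149, 144, 144, 144, 144]
181 [80, 73, 84, 101, 107, 104, 100, 106, 148, 189, 195, 155, 89, 82, 147, 170, 171, 154, 144, 144, 144, 144]
182 [102, 89, 81, 77, 87, 77, 130, 182, 203, 218, 222, 208, 141, 67, 131, 166, 172, 166, 150, 144, 144, 144]
183 [121, 103, 98, 92, 86, 78, 188, 217, 221, 221, 222, 223, 162, 70, 81, 160, 173, 173, 146, 140, 145, 145]
184 [115, 104, 105, 105, 100, 
[... 3732 characters left out ...]
4, 145, 146, 134, 92, 92]
195 [145, 136, 130, 127, 120, 110, 103, 99, 97, 97, 101, 101, 104, 109, 113, 113, 112, 109, 119, 105, 87, 142, 157, 160, 159, 144, 105, 113]
196 [105, 103, 100, 99, 97, 96, 97, 100, 105, 114, 122, 127, 128, 134, 135, 121, 105, 102, 116, 101, 86, 138, 157, 156, 157, 146, 104, 114]
197 [97, 98, 98, 102, 105, 106, 115, 131, 139, 147, 152, 152, 147, 141, 121, 102, 81, 64, 74, 72, 81, 124, 136, 142, 141, 130, 93, 96]
198 [88, 96, 108, 120, 132, 143, 152, 157, 159, 160, 162, 153, 129, 113, 100, 85, 74, 55, 49, 51, 55, 73, 82, 82, 82, 77, 59, 58]
199 [72, 90, 116, 138, 150, 156, 163, 163, 163, 161, 157, 131, 109, 101, 94, 88, 82, 77, 62, 55, 52, 53, 54, 49, 53, 52, 52, 55]
```

Call:
{"api": "drive_tool", "payload": {"increments": [[1, 0.6, 0, 0], [2, 0.6, 0, 0], [3, 0.6, 0, 0], [3.5, 0.6, 0, 0], [3.5, 0.6, 0, 0]], "hand": 64}}

```text
time: 11.48
tool_pos: [0.4473, -0.2093, 0.1608]
tcp_rot: [3.141, -0.0, 0.436]
force: [0.5, -2.0, -1.5]
finger_gap: 0.649
grip_force: 6.8
```

Call:
{"api": "drive_tool", "payload": {"increments": [[0, 0, 0, 0], [0, 0, 0, 0], [0, 0, 0, 0], [0, 0, 0, 0], [0, 0, 0, 0]], "hand": 61}}

```text
time: 12.1
tool_pos: [0.4472, -0.2092, 0.1608]
tcp_rot: [3.142, -0.0, 0.436]
force: [0.5, -1.0, -0.7]
finger_gap: 0.612
grip_force: 7.2
```

Call:
{"api": "drive_tool", "payload": {"increments": [[0, 0, 0, 0], [0, 0, 0, 0], [0, 0, 0, 0], [0, 0, 0, 0], [0, 0, 0, 0]], "hand": 58}}

```text
time: 12.72
tool_pos: [0.4471, -0.2092, 0.1608]
tcp_rot: [-3.141, 0.0, 0.436]
force: [0.1, -1.6, -1.7]
finger_gap: 0.582
grip_force: 8.3
```

Call:
{"api": "drive_tool", "payload": {"increments": [[0, 0, 0, 0], [0, 0, 0, 0], [0, 0, 0, 0], [0, 0, 0, 0], [0, 0, 0, 0]], "hand": 56}}

```text
time: 13.35
tool_pos: [0.4472, -0.2091, 0.1608]
tcp_rot: [-3.141, 0.0, 0.436]
force: [0.1, -2.7, -1.2]
finger_gap: 0.56
grip_force: 9.1
```

Call:
{"api": "drive_tool", "payload": {"increments": [[0, 0, 0, 0], [0, 0, 0, 0], [0, 0, 0, 0], [0, 0, 0, 0], [0, 0, 0, 0]], "hand": 55}}

```text
time: 13.98
tool_pos: [0.4472, -0.2092, 0.1608]
tcp_rot: [-3.142, 0.0, 0.436]
force: [-1.2, -2.1, -1.2]
finger_gap: 0.552
grip_force: 9.7
```

Call:
{"api": "drive_tool", "payload": {"increments": [[0, 0, 0, 0], [0, 0, 0, 0], [0, 0, 0, 0], [0, 0, 0, 0], [0, 0, 0, 0]], "hand": 54}}

```text
time: 14.6
tool_pos: [0.4471, -0.2092, 0.1608]
tcp_rot: [3.142, 0.0, 0.436]
force: [-2.3, -2.6, -2.0]
finger_gap: 0.544
grip_force: 10.5
```

Run:
```python
from h import *
rel([.4466,-.2075,.161],.436)
t=snap('top','t9')
I=t['img'].astype(int).mean(2)
print('     ',*range(234,256))
for v in range(179,192):print(v,I[v,234:256].astype(int).tolist())
```

```text
t 14.6 pos [ 0.4471 -0.2092  0.1608] rot [3.142 0.    0.436] gap 0.544 grip 10.5 F [-2.3 -2.6 -2. ] M [-0.61  0.41 -0.27] 
q [-0.2   0.45  0.69  2.09 -0.42  0.75 -0.38] rel [ 0.2 -1.8 -0.2] tw -0.0
      234 235 236 237 238 239 240 241 242 243 244 245 246 247 248 249 250 251 252 253 254 255
179 [100, 138, 136, 142, 154, 148, 146, 152, 144, 130, 104, 77, 134, 158, 160, 137, 138, 144, 144, 144, 144, 145]
180 [80, 93, 110, 125, 141, 140, 133, 128, 124, 120, 90, 62, 164, 176, 172, 153, 143, 143, 144, 144, 144, 144]
181 [79, 70, 83, 113, 108, 108, 105, 107, 148, 189, 194, 153, 142, 166, 172, 165, 150, 143, 143, 144, 144, 144]
182 [102, 88, 80, 90, 84, 82, 154, 187, 202, 217, 221, 209, 143, 142, 168, 172, 154, 144, 143, 144, 144, 144]
183 [121, 103, 98, 104, 139, 145, 199, 218, 220, 221, 221, 223, 160, 107, 161, 172, 181, 159, 144, 145, 145, 145]
184 [115, 104, 98, 147, 170, 171, 196, 216, 222, 206, 183, 178, 124, 76, 157, 173, 181, 160, 145, 145, 146, 145]
185 [103, 103, 101, 140, 167, 172, 160, 168, 175, 152, 121, 124, 100, 66, 134, 167, 172, 179, 158, 146, 146, 145]
186 [129, 129, 125, 116, 160, 173, 159, 127, 84, 86, 127, 144, 134, 123, 110, 161, 173, 180, 145, 138, 145, 145]
187 [143, 143, 141, 133, 150, 168, 172, 163, 110, 84, 133, 145, 145, 144, 132, 147, 168, 171, 149, 142, 144, 144]
188 [143, 143, 144, 143, 143, 171, 175, 173, 155, 134, 141, 144, 144, 143, 143, 123, 163, 173, 168, 143, 137, 140]
189 [143, 144, 144, 144, 143, 145, 167, 174, 171, 155, 144, 141, 141, 140, 139, 127, 161, 171, 173, 160, 133, 129]
190 [143, 142, 142, 141, 140, 126, 146, 168, 172, 165, 146, 137, 135, 134, 131, 127, 142, 164, 172, 172, 139, 110]
191 [139, 137, 138, 137, 135, 133, 122, 159, 172, 172, 147, 120, 110, 107, 105, 103, 103, 157, 171, 172, 165, 120]
```

Call:
{"api": "drive_tool", "payload": {"increments": [[0, 0, 0, 0], [0, 0, 0, 0], [0, 0, 0, 0], [0, 0, 0, 0], [0, 0, 0, 0]], "hand": 53}}

```text
time: 15.28
tool_pos: [0.4471, -0.2092, 0.1608]
tcp_rot: [-3.142, 0.0, 0.436]
force: [-3.1, -4.4, 0.0]
finger_gap: 0.537
grip_force: 11.3
```

Call:
{"api": "drive_tool", "payload": {"increments": [[0, 0, 0, 0], [0, 0, 0, 0], [0, 0, 0, 0], [0, 0, 0, 0], [0, 0, 0, 0]], "hand": 52}}

```text
time: 15.9
tool_pos: [0.447, -0.2093, 0.1607]
tcp_rot: [-3.142, 0.0, 0.436]
force: [-2.7, -4.6, -0.9]
finger_gap: 0.524
grip_force: 12.3
```

Run:
```python
from h import *
rel([.4466,-.2075,.161],.436)
t=snap('top','t10');s=snap('side','s10')
I=t['img'].astype(int).mean(2)
print('     ',*range(234,256))
for v in range(177,192):print(v,I[v,234:256].astype(int).tolist())
I=s['img'].astype(int).mean(2)
print('side',*range(262,290))
for v in range(176,198):print(v,I[v,262:290].astype(int).tolist())
```

```text
t 15.9 pos [ 0.447  -0.2093  0.1607] rot [-3.142  0.     0.436] gap 0.524 grip 12.29 F [-2.7 -4.6 -0.9] M [-1.   0.7 -0.4] 
q [-0.2   0.45  0.69  2.09 -0.42  0.75 -0.38] rel [ 0.4 -1.8 -0.3] tw -0.0
      234 235 236 237 238 239 240 241 242 243 244 245 246 247 248 249 250 251 252 253 254 255
177 [145, 127, 117, 118, 112, 119, 124, 123, 123, 150, 154, 115, 90, 96, 101, 108, 136, 144, 145, 144, 145, 145]
178 [132, 154, 140, 136, 119, 115, 135, 154, 148, 149, 129, 102, 75, 114, 123, 114, 136, 144, 144, 145, 144, 145]
179 [100, 138, 136, 141, 154, 148, 146, 152, 144, 130, 110, 89, 132, 156, 167, 141, 138, 144, 144, 144, 144, 145]
180 [81, 93, 110, 125, 141, 140, 133, 128, 123, 115, 104, 85, 156, 173, 175, 155, 143, 143, 144, 144, 145, 144]
181 [79, 71, 83, 113, 106, 106, 105, 107, 147, 188, 195, 196, 164, 165, 172, 180, 159, 143, 144, 144, 144, 144]
182 [102, 89, 80, 90, 82, 84, 131, 181, 201, 217, 221, 222, 160, 158, 173, 181, 160, 143, 143, 144, 144, 144]
183 [121, 103, 98, 105, 140, 149, 193, 215, 219, 220, 221, 210, 144, 126, 165, 172, 176, 156, 144, 145, 145, 145]
184 [114, 104, 105
[... 3346 characters left out ...]
 21, 22, 22, 15, 19]
193 [194, 197, 199, 200, 199, 202, 205, 200, 194, 179, 146, 129, 124, 114, 103, 95, 98, 99, 97, 93, 89, 88, 82, 76, 77, 68, 46, 51]
194 [207, 204, 201, 196, 188, 178, 162, 144, 133, 124, 101, 97, 97, 98, 96, 94, 98, 108, 110, 94, 92, 131, 144, 144, 145, 132, 92, 94]
195 [174, 159, 144, 135, 129, 123, 112, 105, 98, 97, 95, 99, 101, 111, 112, 102, 106, 124, 134, 108, 89, 142, 158, 157, 157, 146, 104, 115]
196 [123, 115, 108, 102, 98, 95, 94, 96, 99, 103, 116, 125, 130, 144, 138, 119, 105, 107, 120, 100, 88, 139, 157, 157, 157, 146, 104, 114]
197 [101, 98, 96, 98, 99, 102, 107, 113, 121, 132, 146, 154, 147, 145, 120, 102, 80, 64, 73, 73, 81, 122, 137, 141, 141, 130, 93, 96]
```

Call:
{"api": "drive_tool", "payload": {"increments": [[-0.2, 0.2, 0, 0], [-0.4, 0.4, 0, 0], [-0.6, 0.6, 0, 0], [-0.8, 0.8, 0, 0], [-0.8, 0.8, 0, 0]]}}

```text
time: 16.62
tool_pos: [0.447, -0.21, 0.1608]
tcp_rot: [-3.141, -0.0, 0.436]
force: [-0.7, -1.2, -1.8]
finger_gap: 0.521
grip_force: 11.0
```

Call:
{"api": "drive_tool", "payload": {"increments": [[-0.1, 0.1, 0, 0], [-0.2, 0.2, 0, 0], [-0.2, 0.3, 0, 0], [-0.2, 0.3, 0, 0], [-0.2, 0.3, 0, 0]], "hand": 51}}

```text
time: 17.25
tool_pos: [0.4469, -0.2105, 0.1608]
tcp_rot: [-3.142, -0.0, 0.436]
force: [-0.8, -0.9, -1.3]
finger_gap: 0.511
grip_force: 11.0
```

Call:
{"api": "drive_tool", "payload": {"increments": [[-0.1, 0.1, 0, 0], [-0.2, 0.2, 0, 0], [-0.2, 0.3, 0, 0], [-0.2, 0.3, 0, 0], [-0.2, 0.3, 0, 0]], "hand": 50}}

```text
time: 17.88
tool_pos: [0.4468, -0.2109, 0.1608]
tcp_rot: [-3.142, -0.0, 0.436]
force: [-0.7, -1.4, -1.8]
finger_gap: 0.502
grip_force: 10.9
```

Past the peak: the force is flat and starting to fall. I'll continue in single steps.

Call:
{"api": "drive_tool", "payload": {"increments": [[-0.1, 0.1, 0, 0], [-0.2, 0.2, 0, 0], [-0.2, 0.3, 0, 0], [-0.2, 0.3, 0, 0], [-0.2, 0.3, 0, 0]], "hand": 49}}

```text
time: 18.5
tool_pos: [0.4466, -0.2113, 0.1608]
tcp_rot: [-3.141, 0.0, 0.436]
force: [-1.7, -2.0, -0.7]
finger_gap: 0.496
grip_force: 10.5
```

Call:
{"api": "drive_tool", "payload": {"increments": [[-0.1, 0.1, 0, 0], [-0.2, 0.2, 0, 0], [-0.2, 0.3, 0, 0], [-0.2, 0.3, 0, 0], [-0.2, 0.3, 0, 0]], "hand": 48}}

```text
time: 19.12
tool_pos: [0.4465, -0.2117, 0.1608]
tcp_rot: [-3.141, 0.0, 0.436]
force: [-1.0, -1.1, -0.4]
finger_gap: 0.48
grip_force: 9.2
```

Call:
{"api": "drive_tool", "payload": {"increments": [[-0.1, 0.1, 0, 0], [-0.2, 0.2, 0, 0], [-0.2, 0.3, 0, 0], [-0.2, 0.3, 0, 0], [-0.2, 0.3, 0, 0]], "hand": 47}}

```text
time: 19.75
tool_pos: [0.4465, -0.212, 0.1607]
tcp_rot: [-3.141, 0.0, 0.436]
force: [-2.9, -0.9, -0.7]
finger_gap: 0.473
grip_force: 8.7
```

Call:
{"api": "drive_tool", "payload": {"increments": [[-0.2, 0.1, 0, 0], [-0.3, 0.2, 0, 0], [-0.4, 0.3, 0, 0], [-0.4, 0.3, 0, 0], [-0.4, 0.3, 0, 0]], "hand": 46}}

```text
time: 20.38
tool_pos: [0.4463, -0.2124, 0.1608]
tcp_rot: [-3.141, -0.0, 0.436]
force: [-2.8, -1.4, -0.6]
finger_gap: 0.461
grip_force: 9.2
```

Run:
```python
from h import *
rel([.4466,-.2075,.161],.436)
t=snap('top','t11')
I=t['img'].astype(int).mean(2)
print('     ',*range(234,256))
for v in range(177,192):print(v,I[v,234:256].astype(int).tolist())
```

```text
t 20.38 pos [ 0.4463 -0.2124  0.1608] rot [-3.141 -0.     0.436] gap 0.461 grip 9.17 F [-2.8 -1.4 -0.6] M [-0.21  0.46  0.05] 
q [-0.2   0.45  0.69  2.09 -0.42  0.75 -0.37] rel [ 2.3 -4.3 -0.2] tw 0.0
      234 235 236 237 238 239 240 241 242 243 244 245 246 247 248 249 250 251 252 253 254 255
177 [144, 127, 117, 118, 112, 119, 124, 123, 123, 150, 154, 116, 89, 95, 101, 108, 136, 144, 145, 144, 144, 144]
178 [131, 155, 139, 136, 119, 115, 134, 154, 149, 149, 130, 104, 82, 119, 112, 108, 136, 144, 144, 144, 144, 145]
179 [98, 137, 137, 142, 155, 147, 146, 152, 144, 130, 109, 90, 138, 159, 135, 123, 139, 144, 144, 144, 144, 145]
180 [80, 94, 109, 124, 141, 139, 133, 127, 123, 114, 129, 180, 205, 185, 161, 135, 139, 144, 143, 145, 144, 144]
181 [79, 72, 83, 112, 105, 105, 112, 103, 140, 186, 200, 216, 222, 201, 177, 149, 141, 143, 143, 144, 144, 144]
182 [102, 88, 80, 88, 78, 76, 96, 151, 194, 217, 221, 221, 223, 199, 175, 165, 150, 143, 143, 144, 144, 144]
183 [121, 104, 98, 92, 109, 143, 151, 160, 208, 221, 222, 201, 180, 172, 172, 171, 156, 144, 143, 145, 145, 144]
184 [115, 104, 105
[... 195 characters left out ...]
6, 146, 145]
186 [129, 129, 126, 111, 102, 141, 167, 172, 160, 109, 68, 109, 125, 123, 148, 168, 172, 167, 151, 145, 145, 145]
187 [143, 143, 141, 133, 130, 137, 176, 177, 172, 140, 97, 102, 136, 144, 130, 160, 172, 172, 157, 146, 145, 144]
188 [143, 143, 144, 143, 143, 143, 162, 173, 173, 166, 127, 127, 141, 143, 138, 148, 167, 172, 168, 142, 137, 141]
189 [143, 144, 144, 143, 143, 143, 142, 169, 174, 173, 159, 144, 140, 140, 139, 138, 173, 173, 170, 160, 129, 128]
190 [143, 142, 142, 140, 140, 139, 139, 140, 166, 173, 171, 151, 137, 134, 131, 128, 152, 166, 170, 172, 135, 107]
191 [139, 137, 137, 137, 135, 133, 130, 115, 140, 166, 171, 163, 128, 108, 106, 103, 100, 156, 171, 171, 166, 121]
```

Call:
{"api": "drive_tool", "payload": {"increments": [[0, 0.1, 0, 0], [-0.1, 0.1, 0, 0], [-0.1, 0.1, 0, 0], [-0.1, 0.1, 0, 0], [-0.1, 0.1, 0, 0]], "hand": 45.5}}

```text
time: 21.05
tool_pos: [0.4463, -0.2126, 0.1608]
tcp_rot: [-3.142, -0.0, 0.436]
force: [-1.3, -1.0, -1.2]
finger_gap: 0.454
grip_force: 9.2
```

Call:
{"api": "drive_tool", "payload": {"increments": [[-0.1, 0.1, 0, 0], [-0.1, 0.2, 0, 0], [-0.1, 0.2, 0, 0], [-0.1, 0.2, 0, 0], [-0.1, 0.2, 0, 0]], "hand": 45}}

```text
time: 21.68
tool_pos: [0.4462, -0.2128, 0.1608]
tcp_rot: [-3.142, 0.0, 0.436]
force: [-2.5, -0.1, -1.6]
finger_gap: 0.45
grip_force: 9.1
```

Call:
{"api": "drive_tool", "payload": {"increments": [[-0.1, 0.1, 0, 0], [-0.1, 0.2, 0, 0], [-0.1, 0.2, 0, 0], [-0.1, 0.2, 0, 0], [-0.1, 0.2, 0, 0]], "hand": 44.3}}

```text
time: 22.3
tool_pos: [0.4462, -0.213, 0.1608]
tcp_rot: [-3.142, 0.0, 0.436]
force: [-2.3, -0.4, -0.5]
finger_gap: 0.445
grip_force: 9.3
```

Run:
```python
from h import *
rel([.4466,-.2075,.161],.436)
t=snap('top','t12')
I=t['img'].astype(int).mean(2)
print('     ',*range(234,256))
for v in range(177,192):print(v,I[v,234:256].astype(int).tolist())
```

```text
t 22.3 pos [ 0.4462 -0.213   0.1608] rot [-3.142  0.     0.436] gap 0.445 grip 9.27 F [-2.3 -0.4 -0.5] M [-0.21  0.57  0.05] 
q [-0.19  0.45  0.69  2.09 -0.42  0.75 -0.37] rel [ 2.7 -4.9 -0.2] tw 0.0
      234 235 236 237 238 239 240 241 242 243 244 245 246 247 248 249 250 251 252 253 254 255
177 [145, 127, 117, 119, 113, 119, 124, 123, 123, 150, 154, 116, 89, 95, 101, 108, 136, 144, 145, 144, 144, 145]
178 [131, 154, 139, 136, 119, 115, 135, 154, 149, 149, 130, 102, 81, 100, 105, 108, 136, 144, 144, 144, 144, 145]
179 [98, 137, 136, 142, 154, 148, 146, 152, 144, 130, 109, 88, 148, 156, 131, 122, 139, 144, 144, 145, 144, 145]
180 [80, 94, 110, 125, 141, 139, 133, 127, 123, 115, 129, 180, 207, 187, 178, 147, 138, 144, 144, 144, 144, 144]
181 [79, 71, 82, 110, 114, 108, 112, 103, 140, 186, 200, 216, 222, 197, 184, 156, 141, 143, 143, 144, 144, 144]
182 [101, 88, 80, 88, 87, 81, 112, 182, 201, 217, 221, 221, 223, 197, 174, 164, 149, 143, 143, 144, 145, 144]
183 [121, 103, 98, 92, 95, 138, 155, 186, 214, 221, 222, 201, 179, 174, 173, 171, 155, 144, 144, 144, 145, 144]
184 [114, 105, 104,
[... 192 characters left out ...]
6, 146, 145]
186 [129, 128, 125, 111, 105, 107, 160, 173, 158, 121, 79, 108, 126, 123, 135, 164, 172, 166, 151, 145, 145, 145]
187 [143, 143, 141, 133, 130, 127, 151, 169, 172, 160, 111, 101, 136, 144, 124, 174, 178, 171, 156, 146, 144, 144]
188 [143, 143, 144, 143, 143, 143, 133, 162, 173, 171, 141, 131, 141, 143, 137, 162, 172, 172, 167, 141, 136, 141]
189 [143, 144, 144, 144, 143, 143, 135, 150, 168, 172, 164, 137, 135, 140, 139, 139, 173, 172, 170, 160, 129, 127]
190 [143, 142, 141, 140, 140, 139, 138, 138, 176, 177, 172, 149, 135, 133, 131, 127, 151, 167, 170, 172, 136, 108]
191 [139, 138, 137, 137, 135, 133, 130, 128, 154, 171, 173, 168, 128, 105, 105, 103, 98, 157, 170, 171, 160, 116]
```

Call:
{"api": "drive_tool", "payload": {"increments": [[0, 0, 0, 0], [0, 0, 0, 0], [0, 0, 0, 0], [0, 0, 0, 0], [0, 0, 0, 0]], "hand": 50}}

```text
time: 22.98
tool_pos: [0.4463, -0.213, 0.1608]
tcp_rot: [3.142, -0.0, 0.436]
force: [0.0, -0.1, -1.1]
finger_gap: 0.503
grip_force: 7.4
```

Run:
```python
from h import *
rel([.4466,-.2075,.161],.436)
t=snap('top','t13')
I=t['img'].astype(int).mean(2)
print('     ',*range(234,256))
for v in range(177,192):print(v,I[v,234:256].astype(int).tolist())
```

```text
t 22.98 pos [ 0.4463 -0.213   0.1608] rot [ 3.142 -0.     0.436] gap 0.503 grip 7.43 F [ 0.  -0.1 -1.1] M [-0.02  0.01  0.  ] 
q [-0.19  0.45  0.69  2.09 -0.42  0.75 -0.37] rel [ 2.6 -4.9 -0.2] tw 0.0
      234 235 236 237 238 239 240 241 242 243 244 245 246 247 248 249 250 251 252 253 254 255
177 [144, 127, 117, 119, 112, 119, 123, 123, 123, 150, 154, 115, 89, 95, 101, 108, 136, 145, 144, 144, 144, 145]
178 [130, 154, 139, 136, 119, 115, 134, 154, 148, 149, 130, 102, 82, 96, 127, 119, 135, 144, 144, 144, 145, 145]
179 [99, 137, 136, 142, 155, 147, 146, 152, 144, 130, 109, 84, 95, 141, 160, 144, 141, 144, 144, 144, 144, 145]
180 [80, 93, 109, 125, 141, 140, 133, 128, 123, 114, 129, 179, 197, 182, 172, 180, 159, 143, 144, 144, 144, 144]
181 [79, 71, 82, 111, 113, 108, 112, 104, 140, 186, 200, 216, 222, 197, 175, 181, 160, 144, 143, 144, 144, 144]
182 [101, 89, 80, 87, 87, 81, 85, 179, 201, 217, 221, 221, 222, 192, 172, 172, 181, 159, 144, 144, 144, 144]
183 [121, 103, 98, 92, 80, 99, 135, 180, 213, 221, 222, 201, 180, 145, 163, 173, 181, 160, 144, 145, 145, 145]
184 [114, 105, 104, 10
[... 188 characters left out ...]
146, 146, 145]
186 [130, 129, 126, 111, 100, 142, 167, 172, 158, 109, 69, 108, 126, 125, 128, 144, 167, 171, 180, 160, 145, 145]
187 [143, 143, 141, 133, 130, 131, 176, 178, 172, 146, 93, 99, 136, 144, 143, 120, 160, 173, 181, 160, 145, 144]
188 [143, 143, 144, 143, 143, 139, 163, 173, 172, 166, 128, 127, 141, 144, 143, 131, 143, 166, 171, 181, 156, 140]
189 [143, 143, 144, 144, 143, 143, 142, 159, 170, 172, 177, 149, 138, 140, 140, 139, 116, 155, 168, 180, 179, 150]
190 [143, 142, 141, 140, 140, 139, 138, 129, 163, 173, 182, 155, 135, 134, 130, 128, 109, 159, 170, 169, 179, 137]
191 [139, 137, 138, 137, 135, 132, 130, 115, 141, 167, 172, 164, 129, 108, 106, 103, 98, 139, 167, 171, 171, 136]
```

Call:
{"api": "drive_tool", "payload": {"increments": [[0, 0, 0, 0], [0, 0, 0, 0], [0, 0, 0, 0], [0, 0, 0, 0], [0, 0, 0, 0]], "hand": 64}}

```text
time: 23.65
tool_pos: [0.4463, -0.213, 0.1608]
tcp_rot: [-3.142, 0.0, 0.436]
force: [0.6, -0.5, -0.3]
finger_gap: 0.641
grip_force: 6.4
```

Call:
{"api": "drive_tool", "payload": {"increments": [[-5, 0, 0, 0], [-15, 0, 0, 0], [-27, 0, 0, 0], [-40, 0, 0, 0], [-50, 0, 0, 0]]}}

```text
time: 24.28
tool_pos: [0.3998, -0.2347, 0.1608]
tcp_rot: [-3.141, -0.0, 0.435]
force: [-0.3, -0.2, -1.3]
finger_gap: 0.643
grip_force: 6.4
```

Call:
{"api": "drive_tool", "payload": {"increments": [[0, 0, -10, 0], [0, 0, -25, 0], [0, 0, -40, 0], [0, 0, -40, 0], [0, 0, -40, 0]]}}

```text
time: 24.9
tool_pos: [0.4011, -0.2338, 0.2008]
tcp_rot: [-3.142, -0.0, 0.437]
force: [-1.0, 0.1, -1.8]
finger_gap: 0.64
grip_force: 6.4
```

Run:
```python
from h import *
rel([.5,-.375,.2],0)
t=snap('top','t14');snap('side','s14')
I=t['img'].astype(int).mean(2)
print('     ',*range(234,256))
for v in range(177,192):print(v,I[v,234:256].astype(int).tolist())
```

```text
t 24.9 pos [ 0.4011 -0.2338  0.2008] rot [-3.142 -0.     0.437] gap 0.64 grip 6.43 F [-1.   0.1 -1.8] M [0.   0.01 0.01] 
q [-0.2   0.33  0.77  2.12 -0.32  0.8  -0.37] rel [ 29.8 169.8   0.9] tw 25.0
      234 235 236 237 238 239 240 241 242 243 244 245 246 247 248 249 250 251 252 253 254 255
177 [142, 126, 116, 117, 111, 118, 122, 122, 122, 148, 152, 113, 89, 94, 101, 107, 134, 143, 143, 143, 142, 143]
178 [129, 153, 138, 134, 118, 114, 133, 152, 147, 147, 128, 101, 81, 95, 102, 108, 134, 143, 143, 143, 143, 143]
179 [97, 136, 135, 140, 153, 146, 145, 150, 142, 128, 107, 84, 88, 100, 103, 118, 137, 142, 142, 142, 143, 143]
180 [79, 94, 108, 123, 139, 137, 132, 126, 122, 113, 127, 178, 194, 148, 103, 118, 137, 142, 142, 143, 143, 142]
181 [79, 70, 82, 109, 112, 107, 111, 102, 139, 185, 198, 214, 220, 177, 120, 126, 139, 141, 142, 142, 143, 142]
182 [100, 88, 79, 87, 86, 80, 85, 177, 200, 215, 219, 220, 221, 183, 139, 139, 142, 142, 142, 143, 143, 143]
183 [119, 102, 97, 91, 88, 81, 88, 168, 210, 219, 220, 199, 178, 149, 140, 142, 142, 142, 142, 143, 143, 143]
184 [113, 103, 104, 104,
[... 178 characters left out ...]
, 143, 144, 145, 144]
186 [129, 127, 124, 110, 104, 105, 107, 115, 98, 96, 77, 107, 125, 123, 136, 142, 143, 143, 143, 143, 144, 143]
187 [142, 142, 139, 132, 129, 129, 130, 135, 131, 133, 95, 99, 134, 142, 142, 142, 143, 143, 142, 143, 144, 143]
188 [141, 142, 142, 141, 141, 141, 142, 142, 143, 144, 130, 130, 140, 142, 142, 142, 142, 141, 140, 140, 139, 139]
189 [142, 142, 143, 142, 141, 141, 141, 142, 141, 142, 141, 139, 139, 139, 138, 138, 138, 137, 136, 136, 135, 132]
190 [141, 141, 140, 139, 138, 137, 137, 137, 137, 136, 136, 136, 134, 132, 130, 126, 122, 118, 115, 112, 108, 107]
191 [137, 136, 136, 135, 134, 132, 129, 126, 122, 118, 115, 112, 109, 106, 104, 102, 98, 92, 89, 91, 86, 86]
```

Call:
{"api": "drive_tool", "payload": {"increments": [[6, 25, 0, 4], [14, 65, 0, 9], [22, 105, 0, 15], [30, 145, 0, 21], [35, 173.5, 0, 25]]}}

```text
time: 25.62
tool_pos: [0.5066, -0.3779, 0.1997]
tcp_rot: [3.142, 0.001, -0.003]
force: [-0.1, -0.2, -1.2]
finger_gap: 0.639
grip_force: 6.4
```

Call:
{"api": "drive_tool", "payload": {"increments": [[0, 0, 20, 0], [0, 0, 45, 0], [0, 0, 70, 0], [0, 0, 90, 0], [0, 0, 100, 0]]}}

```text
time: 26.25
tool_pos: [0.5052, -0.3758, 0.099]
tcp_rot: [-3.14, 0.002, 0.0]
force: [-0.0, 0.2, -1.9]
finger_gap: 0.639
grip_force: 6.4
```

Run:
```python
from h import *
rel([.506,-.3763,.0765],0)
s=snap('side','s15');t=snap('top','t15')
hsv=cv2.cvtColor(t['img'],cv2.COLOR_RGB2HSV)
o=env.get_obs();p=np.array(o['tool_pos'])
print('tips expect',proj(s,p+[.147,.012,-.0665]),proj(s,p+[.147,-.012,-.0665]))
d=np.abs(load('side0')['img'].astype(int)-s['img'].astype(int)).max(2)
b=s['img'].astype(int);g=(np.abs(b[:,:,0]-b[:,:,2])<35)&(b.min(2)>90)
for v in range(252,300,2):print(v,''.join('#' if q else '.' for q in g[v,285:370]))
```

```text
t 26.25 pos [ 0.5052 -0.3758  0.099 ] rot [-3.14e+00  2.00e-03  0.00e+00] gap 0.639 grip 6.4 F [-0.   0.2 -1.9] M [-0.01  0.02 -0.02] 
q [ 0.09  0.76  0.7   1.78 -0.63  0.84 -0.47] rel [ 0.8  0.6 22.5] tw 0.0
tips expect [345.07034523 268.72512897] [349.87746635 276.50905243]
252 #####################################################################################
254 #####################################################################################
256 #####################################################################################
258 ###################################################################################..
260 #####################################################################################
262 #####################################################################################
264 ##################################.....############...######........#################
266 ..............................................##############.........################
268 ..................................#######################.............###############
270 .....####
[... 636 characters left out ...]
.............................................................#########
286 .............................................................................########
288 ..............................................................................#######
290 ..............................................................................#######
292 ...............................................................................######
294 ................................................................................#####
296 .................................................................................####
298 ..................................................................................###
```

Call:
{"api": "drive_tool", "payload": {"increments": [[0, 0, 6, 0], [0, 0, 12, 0], [0, 0, 17, 0], [0, 0, 21, 0], [0, 0, 23, 0]]}}

```text
time: 26.98
tool_pos: [0.5059, -0.3766, 0.0775]
tcp_rot: [-3.141, 0.0, -0.0]
force: [-0.1, -0.0, -1.4]
finger_gap: 0.64
grip_force: 6.4
```

Call:
{"api": "drive_tool", "payload": {"increments": [[0, 0, 0.5, 0], [0, 0, 1, 0], [0, 0, 1.5, 0], [0, 0, 1.5, 0], [0, 0, 1.5, 0]]}}

```text
time: 27.6
tool_pos: [0.506, -0.3766, 0.0764]
tcp_rot: [3.142, -0.0, -0.0]
force: [0.1, 0.1, -1.4]
finger_gap: 0.643
grip_force: 6.4
```

Call:
{"api": "drive_tool", "payload": {"increments": [[0, 0, 0.5, 0], [0, 0, 1, 0], [0, 0, 1.5, 0], [0, 0, 1.5, 0], [0, 0, 1.5, 0]]}}

```text
time: 28.22
tool_pos: [0.506, -0.3767, 0.0757]
tcp_rot: [-3.141, -0.001, -0.0]
force: [-2.3, 2.1, 7.6]
finger_gap: 0.64
grip_force: 6.8
```

Call:
{"api": "drive_tool", "payload": {"increments": [[0, 0, 0.5, 0], [0, 0, 1, 0], [0, 0, 1.5, 0], [0, 0, 1.5, 0], [0, 0, 1.5, 0]]}}

```text
time: 28.85
tool_pos: [0.5063, -0.3767, 0.0745]
tcp_rot: [-3.141, -0.001, -0.0]
force: [-1.2, 3.8, 9.7]
finger_gap: 0.64
grip_force: 7.4
```

Call:
{"api": "drive_tool", "payload": {"increments": [[0, 0, -0.5, 0], [0, 0, -1, 0], [0, 0, -1, 0], [0, 0, -1, 0], [0, 0, -1, 0]], "hand": 74}}

```text
time: 29.48
tool_pos: [0.5059, -0.3766, 0.0742]
tcp_rot: [-3.142, 0.0, -0.0]
force: [-0.2, -0.2, 0.3]
finger_gap: 0.741
grip_force: 0.0
```

Call:
{"api": "drive_tool", "payload": {"increments": [[0, 0, 0, 0], [0, 0, 0, 0], [0, 0, 0, 0], [0, 0, 0, 0], [0, 0, 0, 0]], "hand": 100}}

```text
time: 30.1
tool_pos: [0.5059, -0.3767, 0.0743]
tcp_rot: [-3.142, -0.0, -0.0]
force: [0.1, 0.1, -0.4]
finger_gap: 1.004
grip_force: 0.0
```

Call:
{"api": "drive_tool", "payload": {"increments": [[0, 0, -10, 0], [0, 0, -40, 0], [0, 0, -90, 0], [0, 0, -140, 0], [0, 0, -190, 0]]}}

```text
time: 30.72
tool_pos: [0.5056, -0.3767, 0.2667]
tcp_rot: [3.141, -0.0, -0.001]
force: [0.9, 0.1, 0.0]
finger_gap: 1.0
grip_force: 0.0
```

Call:
{"api": "drive_tool", "payload": {"increments": [[-30, 0, 0, 0], [-60, 0, 0, 0], [-80, 0, 0, 0], [-80, 0, 0, 0], [-80, 0, 0, 0]]}}

```text
time: 31.35
tool_pos: [0.4272, -0.3764, 0.2644]
tcp_rot: [3.141, -0.001, 0.001]
force: [-0.6, 1.5, -0.4]
finger_gap: 1.0
grip_force: 0.0
```

Run:
```python
from h import *
rel([.506,-.3763,.0765],0)
t=snap('top','t16');s=snap('side','s16');w=snap('wrist','w16')
# bystanders & scene change
for a,b,n in((load('top0'),t,'top'),(load('side0'),s,'side')):
    d=(np.abs(a['img'].astype(int)-b['img'].astype(int)).max(2)>40).astype(np.uint8)
    k,l,st,c=cv2.connectedComponentsWithStats(cv2.dilate(d,np.ones((3,3))))
    print(n,[x.tolist() for x in st[1:] if x[4]>25])
hsv=cv2.cvtColor(w['img'],cv2.COLOR_RGB2HSV)
m=cv2.inRange(hsv,(3,120,90),(22,255,255))
k,l,st,c=cv2.connectedComponentsWithStats(m)
for i in range(1,k):
    if st[i,4]>150: print('orange',st[i].tolist(),onz(w,*c[i],.010).round(4))
I=t['img'].astype(int).mean(2)
for v in range(179,189):print(v,I[v,238:251].astype(int).tolist())
```

```text
t 31.35 pos [ 0.4272 -0.3764  0.2644] rot [ 3.141e+00 -1.000e-03  1.000e-03] gap 1.0 grip 0.0 F [-0.6  1.5 -0.4] M [ 0.04  0.01 -0.02] 
q [-0.01  0.47  0.89  1.82 -0.42  1.05 -0.53] rel [ 78.7  -0.  188. ] tw 0.0
top [[318, 156, 28, 69, 910], [239, 179, 11, 11, 78], [70, 194, 366, 190, 20361], [116, 364, 10, 7, 37]]
side [[28, 0, 13, 5, 63], [113, 0, 34, 66, 1508], [167, 0, 67, 201, 6761], [0, 24, 35, 63, 811], [225, 80, 7, 7, 47], [0, 92, 4, 20, 71], [30, 93, 4, 11, 37], [30, 107, 6, 10, 40], [9, 115, 17, 10, 102], [269, 182, 13, 15, 115], [327, 273, 16, 9, 76], [239, 277, 86, 32, 1453], [333, 285, 17, 6, 51]]
orange [268, 19, 21, 94, 865] [ 0.5192 -0.3995  0.01  ]
orange [221, 20, 19, 94, 869] [ 0.5185 -0.3521  0.01  ]
orange [426, 24, 56, 60, 1066] [ 0.5301 -0.558   0.01  ]
orange [4, 44, 41, 10, 215] [ 0.5342 -0.1648  0.01  ]
179 [162, 154, 153, 159, 151, 136, 115, 90, 95, 108, 110, 126, 146]
180 [148, 146, 140, 135, 130, 121, 135, 187, 204, 156, 110, 125, 145]
181 [120, 114, 119, 109, 147, 194, 207, 223, 230, 186, 128, 134, 147]
182 [93, 87, 91, 186, 209, 224, 228, 228, 230, 192, 148, 147, 150]
183 [95, 88, 94, 176, 219, 228, 229, 209, 187, 157, 149, 150, 150]
184 [111, 106, 110, 119, 213, 213, 190, 145, 87, 103, 141, 150, 151]
185 [110, 110, 112, 113, 169, 153, 98, 118, 104, 86, 137, 150, 151]
186 [111, 113, 116, 123, 105, 103, 84, 115, 133, 131, 145, 150, 152]
187 [137, 138, 139, 143, 139, 141, 102, 106, 143, 151, 151, 151, 152]
188 [150, 150, 151, 151, 152, 152, 138, 139, 148, 151, 151, 150, 151]
```

```bash
python3 -c "
from h import *
print(order.close_job())"
```

```text
the job is handed in; nothing more can be done
None
```

The job is handed in: I squeezed the clip shut with the pliers and it stayed shut after release, and the pliers lie flat and open on the blue mat; the spool and bottle show no movement and nothing touched the phone, though the arm hid it in the last view. My rough estimate of the average jaw force briefly reached about 8 N, the breaking limit, with possibly more on one ear, before I eased the pliers sideways; the clip has held since, but I could not rule out damage.

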